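# Pack the milling kit into the red tote

### The arm

A 6-joint arm with a two-finger parallel gripper is mounted at the origin on the work surface. World frame = base frame: x ahead of the robot, y to its left, z up, the work surface at z = 0. Lengths are in m, angles in rad, forces in N, time in s.
With the tool pointing down it reaches from about 0.375 to 0.9 m from the base axis. Payload 3.1 kg.
Tool frame: the origin (TCP) lies midway between the tips of the shut fingers; the grasp point (between the pads) lies 19 mm behind it; x points along the fingers, y is the direction in which the jaws open and shut, and the axes are right-handed (so a half turn about x gives the same grasp; the last joint's range is limited). The gripper opens to 85 mm and grips with 20 to 120 N. Pads are 22 mm wide; open, the fingers measure 114 mm over their backs; the gripper's body (76 mm by 85 mm) begins 54 mm behind the grasp point. The pads swing forward as they close: fully open they stand 13 mm farther back than shut.
Start: joints at [-1.355, 0.527, 1.433, -0, 1.181, -0.178], TCP at [0.24, -0.577, 0.231] pointing down, gripper open.
Joint ranges: [-3.08, 3.08], [-0.75, 2.2], [0.22, 2.44], [-1.43, 4.57], [0, 2.65], [-2.85, 2.85]. Speed limits (rad/s): [2.79, 2.79, 3.14, 3.14, 3.14, 3.14].

### API

Orientations are given as a unit quaternion [x, y, z, w].
In Python, from station import manip gives the robot as it stands.
- The arm moves only by the tool carry_out, never from a script. Its argument "commands" is a list that holds one entry, the list of rows, each a list of 7 numbers: the shift along the tool's x, y, z in units of 25 mm (1.0 is 25 mm), then the turn, a rotation vector about the tool's x, y, z in units of 5 degrees (1.0 is 5 degrees), then the finger opening in mm, from 0 to 85.4. A call has exactly 5 rows; each row is the pose to reach, as a shift and turn from the pose commanded when the call began, along the tool's axes at that moment; what a row does not reach only later rows make up. A row lasts 1/10 s, in which the tool goes at most 50 mm and 8.59 degrees, less where a joint would pass 70% of its speed; a pose out of reach is approached as far as the arm can. A call with a gripper value outside its range is refused whole. The fingers move at their own pace and stop on an object; "force" is the grip in N (left out, the last holds). Time passes only in rows, so rows that repeat a pose let the fingers close, or fill a call up. It gives the time, the measured TCP pose, the force and the opening at its end, in the units of the state.
- manip.sense(): the state, without advancing time (a new reading comes with each control period).
- manip.snapshot(name): name is "side" or "top"; returns a dict with "image" (400x640x3 uint8, red, green, blue), "fx", "fy", "cx", "cy" (pixels), "rvec" (rotation vector, rad) and "tvec" (3), from world to camera coordinates, as OpenCV has them. Camera axes: x right, y down, z forward; pixel columns grow to the right and rows downward; lengths in m; the calibration is good to about 2 mm. A picture is of the moment at which its call begins. There is no depth.
- manip.sign_off(): hands the job in, once; it reports no verdict.
The state is a dict: "t": time; "q": joint angles; "qd": joint speeds; "tau": joint torques, N m; "tcp_pos": TCP position; "tool_rot": TCP orientation; "force": force on the tool from outside, world axes, zero at the start; "ft_torque": the same for the moment, N m; "finger_gap": opening from 0.0 (shut) to 1.0 (fully open).
Only numpy, scipy, OpenCV 4.12 (cv2) and the standard library are available. Lean on these libraries where they do the work, as an engineer would, in place of code of your own. Each camera call takes 0.05 s, during which the arm holds its last target.

### The job

Pack this milling job's kit for the tool crib: first screw the cap of every square cutter jar fully shut while the jar still stands in the blue capping stand, then pack all the kit there is (the jars, the aluminium jaw block, the dark V-block, the green canister and the brass bushing, whichever are on the bench) side by side in one row in the narrow red tote. Each piece must stand upright, flat on the tote's floor, with the caps still shut; plan the row closely, since a full kit only just fits, and leave the other things on the bench where they are.

Things in the scene. Friction and masses are not known exactly. Their poses are not given: they have to be found in the camera images.
- tote_floor (a point): Centre of the inner floor of the narrow red steel tote, which is fixed to the bench. Inside 61 mm (its x) by 298 mm (its y, the long way), walls 4 mm thick, floor 5 mm thick, rim 30 mm above this point (35 mm above the bench). z is up.
- pocket_a (a point): Centre of the floor of pocket a in the blue capping stand (64 x 184 x 28 mm, fixed to the bench). The pocket is square, 50 x 50 mm, and keeps the jar from turning by more than about 0.1 rad either way; its floor is 8 mm above the bench, its 6 mm walls rise 20 mm above the floor. The two pockets are 120 mm apart along the stand's y.
- pocket_b (a point): Centre of the floor of pocket b in the same stand, same size as pocket a.
- jar_a_mid (a point): Centre (half-way up) of a square white plastic cutter jar with orange side panels and a round grey captive screw cap, standing in pocket a of the stand. Body 46 x 46 mm, 58 mm tall, above it from 60 to 80 mm the cap, 42 mm across; overall 80 mm tall, about 180 g. The point is 40 mm above the jar's underside; z is up, x and y are square to its sides. May be absent.
- jar_b_mid (a point): Centre (half-way up) of a square white plastic cutter jar with orange side panels and a round black captive screw cap, standing in pocket b of the stand. Body 46 x 46 mm, 58 mm tall, above it from 60 to 80 mm the cap, 42 mm across; overall 80 mm tall, about 180 g. The point is 40 mm above the jar's underside; z is up, x and y are square to its sides. May be absent.
- jar_a_cap (a joint): Turn of the grey screw cap on its jar, rad: 0 is screwed fully shut (stop), up to 2.8 is undone; it shuts clockwise seen from above. It needs about 0.06 N m, stays where it is left, cannot come off and does not rise or sink. Yellow pointer line on its top lies over the red mark on the jar's shoulder corner (the jar's +x+y corner) when shut. A cap is shut below 0.15.
- jar_b_cap (a joint): Turn of the black screw cap on its jar, rad: 0 is screwed fully shut (stop), up to 2.8 is undone; it shuts clockwise seen from above. It needs about 0.06 N m, stays where it is left, cannot come off and does not rise or sink. Yellow pointer line on its top lies over the red mark on the jar's shoulder corner (the jar's +x+y corner) when shut. A cap is shut below 0.15.
- jaw_block_mid (a point): Centre of a bright aluminium vise-jaw block with dark drilled holes, 44 mm (its x) by 55 mm (its y) by 70 mm tall, about 450 g, standing upright. z is up. May be absent.
- v_block_mid (a point): Centre of a dark steel V-block, 50 mm (its x) by 55 mm (its y) by 65 mm tall, about 650 g, standing upright with its vee along its x in the top (24 mm wide, 17 mm deep; the y faces are flat and whole, the x faces are cut by the vee). z is up. May be absent.
- canister_mid (a point): Centre of a green round collet canister with a grey band, 50 mm diameter, 70 mm tall, about 280 g, standing upright. z is up. May be absent.
- bushing_mid (a point): Centre of a round brass bushing with a dark bore in its top, 44 mm diameter, 65 mm tall, about 500 g, standing upright. z is up. May be absent.
- screwdriver: Bystander, to be left alone: a screwdriver lying at the right. Origin on its underside or axis.
- wrench: Bystander, to be left alone: a steel wrench lying between the workpieces. Origin on its underside or axis.
- oil_bottle: Bystander, to be left alone: a yellow oil bottle, 52 mm diameter, 130 mm tall. Origin on its underside or axis.
- mug: Bystander, to be left alone: a blue mug. Origin on its underside or axis.
- tape_roll: Bystander, to be left alone: a black roll of tape. Origin on its underside or axis.
- caliper_case: Bystander, to be left alone: a flat black case beyond the tote. Origin on its underside or axis.
- end_cap: Bystander, to be left alone: a small steel disc. Origin on its underside or axis.
Not all that is in view belongs to the job. What is shaped like the part that bears v_block_mid but pink or purple is not meant.

How it is judged:
By the outcome, as a careful person would: the job done as asked, in the order asked, and still so for the second after the job is handed in, with the robot touching nothing.
Of jar_a, jar_b only 1 to 2 are there at a start; the rules pass over those that are not, and their reading is None.
Of jaw_block, v_block, canister, bushing only 3 to 4 are there at a start; the rules pass over those that are not, and their reading is None.
At some moment in a run one of v_block, canister may be knocked a few centimetres aside while the robot is not near it.
It also fails if it takes over 210 s, if anything falls off the work surface, if the arm or the gripper's body presses on something with over 40 N, if the wrist force passes 120 N, or if a joint passes its speed limit or range.

## Working session

There is one attempt and no reset: what is moved stays moved. The work goes in short steps, Python scripts to look and compute and a tool call to move; the robot and the scene stay as the last step left them, time stands still between calls to the robot, and variables do not carry over. Pictures are saved under pics/ and viewed, and the job is handed in when it is done.

Besides the shell and the picture viewer there is one more tool, called by a JSON object that holds its "op" and its "data", one argument or row to a line. carry_out: Moves the arm, as the interface text tells. Its arguments: {"type":"object","properties":{"commands":{"type":"array"},"force":{"type":"number"}},"required":["commands"]}

```bash
ls; mkdir -p pics
cat > h.py <<'E'
import numpy as np, cv2, json
from scipy.spatial.transform import Rotation as R
from station import manip
def snap(n,f=None):
    s=manip.snapshot(n)
    if f: cv2.imwrite('pics/'+f,cv2.cvtColor(s['image'],cv2.COLOR_RGB2BGR))
    return s
E
python3 - <<'E'
from h import *
print(manip.sense())
for n in('side','top'):
    s=snap(n,n+'0.png'); print({k:v for k,v in s.items() if k!='image'})
E
```

```text
pics
{'t': 0.0, 'q': array([-1.35546308e+00,  5.28454785e-01,  1.43394016e+00,  2.01025178e-05,
        1.18139551e+00, -1.78512643e-01]), 'qd': array([-5.12398314e-05,  7.55785714e-04,  8.10370432e-05,  6.98541810e-04,
        5.84494611e-04,  1.09227711e-03]), 'tau': array([-1.34222864e-03, -4.42352879e+01, -1.78026259e+01, -2.59196604e-04,
        8.33981729e-03,  1.15823485e-05]), 'tcp_pos': array([ 0.23970491, -0.57641104,  0.23032858]), 'tool_rot': array([-0.69343308, -0.13912163,  0.69344855, -0.13756757]), 'force': array([ 0.2422152 , -0.02121945,  0.05582993]), 'ft_torque': array([-0.00245684, -0.00087274, -0.02942775]), 'finger_gap': 1.0033528512446048}
{'fx': 398.84319965295134, 'fy': 398.84319965295134, 'cx': 317.9800241754698, 'cy': 203.99503340088458, 'rvec': array([ 2.31994114, -0.0991882 ,  0.05767476]), 'tvec': array([-0.53176769,  0.07261311,  0.97162626])}
{'fx': 506.9830752243231, 'fy': 506.9830752243231, 'cx': 326.6631632068, 'cy': 200.1017207898784, 'rvec': array([ 2.161484  , -2.11321803,  0.19216287]), 'tvec': array([-0.00527375,  0.5554369 ,  1.41673383])}
```

View pics/side0.png

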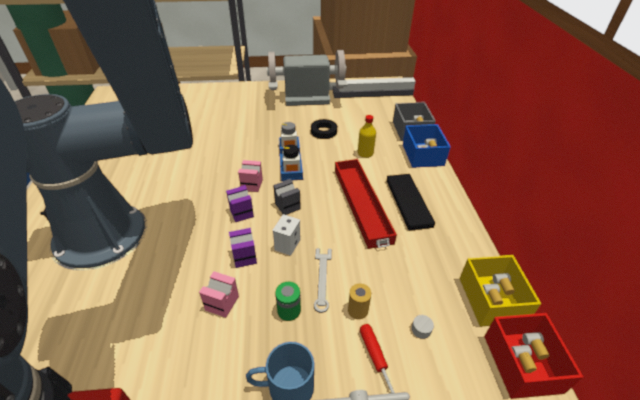

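View pics/top0.png

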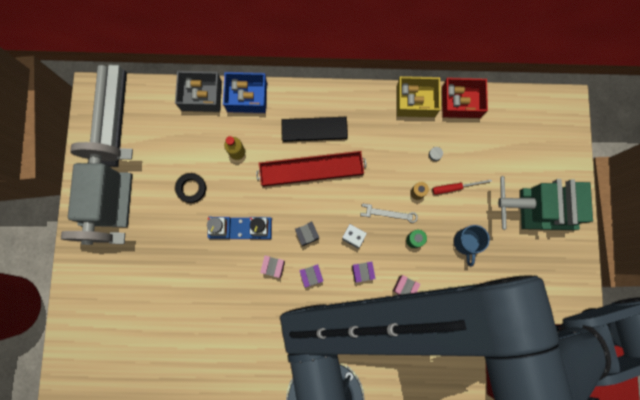

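```bash
cat >> h.py <<'E'
def cam(s):
    Rm=cv2.Rodrigues(np.array(s['rvec'],float))[0]; K=np.array([[s['fx'],0,s['cx']],[0,s['fy'],s['cy']],[0,0,1]])
    return K,Rm,np.array(s['tvec'],float)
def proj(s,P):
    K,Rm,t=cam(s); c=np.atleast_2d(P)@Rm.T+t; p=c@K.T; return p[:,:2]/p[:,2:]
def plane(s,uv,z):
    K,Rm,t=cam(s); uv=np.atleast_2d(uv); d=np.c_[uv,np.ones(len(uv))]@np.linalg.inv(K).T@Rm; o=-Rm.T@t
    return o+d*((z-o[2])/d[:,2])[:,None]
def crop(s,u0,v0,u1,v1,k,f):
    im=cv2.cvtColor(s['image'][v0:v1,u0:u1],cv2.COLOR_RGB2BGR); im=cv2.resize(im,None,fx=k,fy=k,interpolation=cv2.INTER_CUBIC)
    for u in range((u0+9)//10*10,u1,10):
        cv2.line(im,(int((u-u0)*k),0),(int((u-u0)*k),6),(0,255,255),1)
        if u%20==0: cv2.putText(im,str(u),(int((u-u0)*k)-8,18),0,.4,(0,0,255),1)
    for v in range((v0+9)//10*10,v1,10):
        cv2.line(im,(0,int((v-v0)*k)),(6,int((v-v0)*k)),(0,255,255),1)
        if v%20==0: cv2.putText(im,str(v),(8,int((v-v0)*k)+4),0,.4,(0,0,255),1)
    cv2.imwrite('pics/'+f,im)
E
python3 - <<'E'
from h import *
s=snap('side');t=snap('top')
print(plane(t,[[215,228],[258,228],[307,234],[354,236],[417,239],[420,190],[311,168]],.05).round(3))
print(-cam(t)[1].T@cam(t)[2],-cam(s)[1].T@cam(s)[2])
crop(t,195,140,375,255,4.4,'t1.png'); crop(t,290,170,450,255,5,'t2.png'); crop(s,225,110,415,250,4.2,'s1.png')
crop(s,220,180,400,330,4,'s2.png')
E
```

```text
[[ 0.467  0.323  0.05 ]
 [ 0.47   0.201  0.05 ]
 [ 0.456  0.061  0.05 ]
 [ 0.453 -0.073  0.05 ]
 [ 0.449 -0.253  0.05 ]
 [ 0.591 -0.263  0.05 ]
 [ 0.649  0.055  0.05 ]]
[0.30850313 0.01903959 1.49001209] [ 0.46262138 -0.70545249  0.72140515]
```

View pics/t1.png

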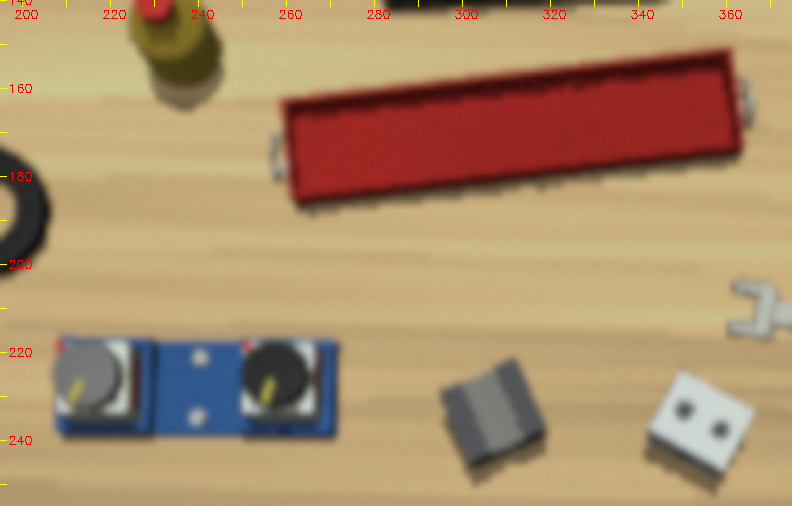

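View pics/t2.png

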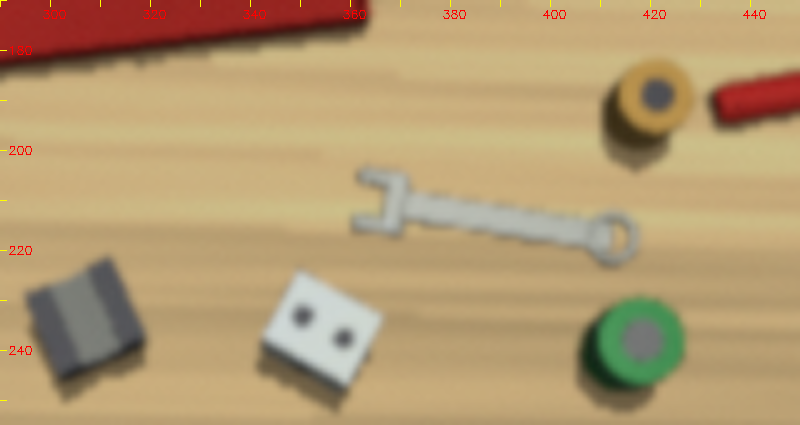

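View pics/s1.png

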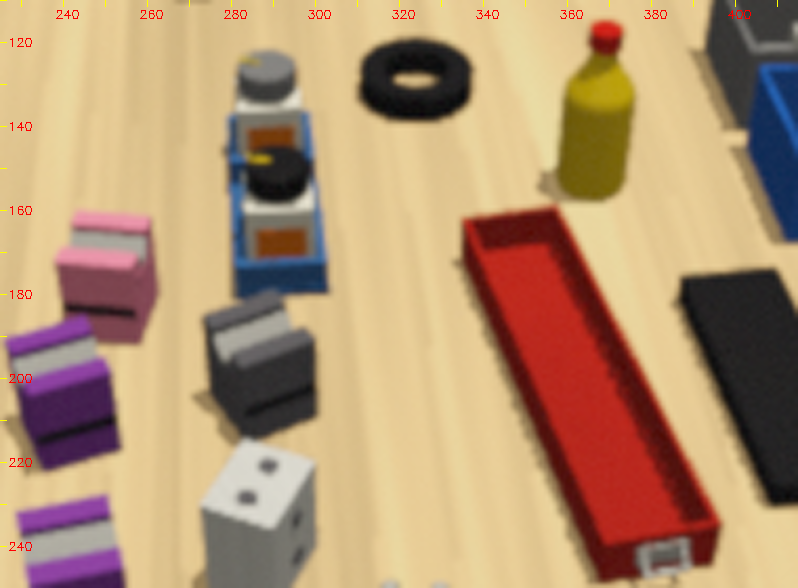

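View pics/s2.png

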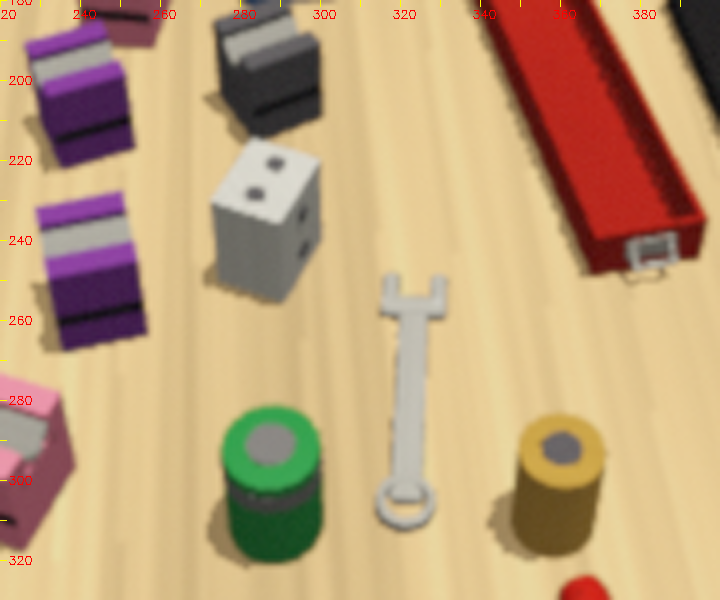

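```bash
cat >> h.py <<'E'
from scipy.optimize import least_squares
def fitbox(obs,lx,ly,z,x0):
    # obs: list of (snap, uv4) corners in order ++,+-,--,-+
    c=np.array([[1,1],[1,-1],[-1,-1],[-1,1]])*[lx/2,ly/2]
    def P(p):
        a=p[2]; r=np.array([[np.cos(a),-np.sin(a)],[np.sin(a),np.cos(a)]]); return np.c_[c@r.T+p[:2],np.full(4,z)]
    f=lambda p:np.concatenate([(proj(s,P(p))-np.array(uv)).ravel() for s,uv in obs])
    r=least_squares(f,x0,loss='soft_l1'); return r.x,f(r.x).reshape(-1,2).round(1)
def tri(obs):
    f=lambda p:np.concatenate([(proj(s,p)[0]-np.array(uv)) for s,uv in obs])
    r=least_squares(f,[.5,0,.05]);return r.x,f(r.x).round(1)
E
python3 - <<'E'
from h import *
S=snap('side');T=snap('top')
def go(n,t,s,lx,ly,z,x0):
    print(n)
    for o in ([(T,t)],[(S,s)] if s else None,[(T,t),(S,s)] if s else None):
        if o:
            x,r=fitbox(o,lx,ly,z,x0); print(x.round(4),np.degrees(x[2]).round(1),r.tolist())
# order: ++ = far(x+), left(y+)
go('tote',[(259.8,163),(361.1,151.4),(363.6,174.6),(262.7,186.1)],[(357.9,159),(396.4,234.3),(367.4,239.8),(335.7,162.4)],.069,.306,.035,[.65,.05,.1])
t=[(350,224),(366.6,233.6),(359.4,247.4),(342.4,238.2)]
go('jaw',t,[(300,220)if 0 else (283.3,214.5) for _ in[0]]and[(300,220),(290.5,235.3),(273,230.8),(283.3,214.5)] if 0 else None,.044,.055,.07,[.45,-.07,-.5])
for tt in (t,):
    print(plane(T,tt,.07).round(4).tolist()); print(plane(S,[(283.3,214.5),(300,220),(290.5,235.3),(273,230.8)],.07).round(4).tolist())
print('v',plane(T,[(295.4,229.4),(311.8,221.6),(319,238),(302.4,246)],.065).round(4).tolist()); print(plane(S,[(274.3,186.7),(291.7,179.5),(300,189.3),(282.1,197.4)],.065).round(4).tolist())
go('stand',[(208,216.6),(271.8,218),(271.8,239.3),(208,239.5)],None,.064,.184,.028,[.47,.26,0])
for n,a,b,z in (('can',(418.2,238.2),(288,291.75),.07),('bush',(421.2,189.2),(360.25,292.5),.065),('ja',(215,225.2),(288.3,126.7),.088),('jb',(258.2,225.2),(291.4,148.8),.088)):
    print(n,plane(T,a,z).round(4),plane(S,b,z).round(4),tri([(T,a),(S,b)]))
E
```

```text
tote
[0.6502 0.0524 0.1402] 8.0 [[-0.8, 0.2], [0.9, 0.2], [1.4, -0.4], [-1.4, -0.1]]
[0.6544 0.0532 0.1287] 7.4 [[0.4, -0.6], [-0.3, 1.0], [0.5, 0.1], [-0.7, -1.0]]
[0.6522 0.0525 0.1367] 7.8 [[-0.8, -0.7], [0.9, -0.3], [1.4, -0.9], [-1.5, -0.9], [-0.8, -0.4], [-0.7, 1.1], [0.1, 0.3], [-1.8, -0.7]]
jaw
[ 0.4517 -0.0732 -0.4826] -27.7 [[-0.3, 0.3], [0.3, 0.1], [0.1, -0.0], [-0.1, -0.3]]
[[0.4847, -0.0598, 0.07], [0.4586, -0.1069, 0.07], [0.4194, -0.0871, 0.07], [0.4441, -0.039, 0.07]]
[[0.4486, -0.0398, 0.07], [0.4863, -0.0609, 0.07], [0.4627, -0.1066, 0.07], [0.4244, -0.0899, 0.07]]
v [[0.4664, 0.0938, 0.065], [0.4897, 0.0481, 0.065], [0.4436, 0.0266, 0.065], [0.4201, 0.0727, 0.065]]
[[0.4286, 0.0673, 0.065], [0.4735, 0.0925, 0.065], [0.4927, 0.0523, 0.065], [0.4472, 0.0254, 0.065]]
stand
[0.47   0.2561 0.0181] 1.0 [[0.5, 0.6], [0.2, -0.5], [-0.3, 0.2], [-0.4, -0.3]]
can [[ 0.4489 -0.2522  0.07  ]] [[ 0.452 -0.254  0.07 ]] (array([ 0.4510783 , -0.2524647 ,  0.06764637]), array([-0.1, -0.7, -0.5,  0.1]))
bush [[ 0.5905 -0.263   0.065 ]] [[ 0.5923 -0.2639  0.065 ]] (array([ 0.59191814, -0.26327996,  0.06398957]), array([ 0. , -0.4, -0.3,  0.1]))
ja [[0.4705 0.3159 0.088 ]] [[0.4734 0.3084 0.088 ]] (array([0.47225659, 0.31719877, 0.08226871]), array([-0. , -0.4, -0.4,  0.1]))
jb [[0.4732 0.1962 0.088 ]] [[0.4779 0.1961 0.088 ]] (array([0.47564218, 0.19652159, 0.08728523]), array([-0. , -0.8, -0.8,  0.2]))
```

```bash
cat >> h.py <<'E'
def tr(psi): 
    c,s=np.cos(psi),np.sin(psi); return np.array([[0,c,s],[0,s,-c],[-1,0,0]])
def st():
    m=manip.sense(); Rm=R.from_quat(m['tool_rot']).as_matrix(); return m,Rm,np.arctan2(Rm[1,1],Rm[0,1])
def to(x,y,z,deg):
    m,Rm,psi=st(); d=Rm.T@(np.array([x,y,z])-m['tcp_pos'])/.025
    w=R.from_matrix(Rm.T@tr(np.radians(deg))).as_rotvec(degrees=True)/5
    print('t %.2f tcp %s psi %.1f q1 %.2f q6 %.2f F %s gap %.1f'%(m['t'],m['tcp_pos'].round(4),np.degrees(psi),m['q'][0],m['q'][5],m['force'].round(1),m['finger_gap']*85.4))
    print('  shift',d.round(3),'turn',w.round(2))
E
python3 -c "
from h import *
to(.45,-.2,.23,90);to(.473,.317,.2,90)"
```

```text
t 0.30 tcp [ 0.2398 -0.5769  0.231 ] psi -67.4 q1 -1.36 q6 -0.18 F [-0.2  0.1 -0.5] gap 85.4
  shift [  0.048 -10.696 -13.551] turn [-3.149e+01 -1.000e-02  0.000e+00]
t 0.30 tcp [ 0.2398 -0.5769  0.231 ] psi -67.4 q1 -1.36 q6 -0.18 F [-0.2  0.1 -0.5] gap 85.4
  shift [  1.263 -29.44  -22.334] turn [-3.149e+01 -1.000e-02  0.000e+00]
```

{"op": "carry_out", "data": {
  "commands": [
    [[0,-1.2,-1.5,-1.7,0,0,85],[0,-2.4,-3.0,-3.4,0,0,85],[0,-3.6,-4.5,-5.1,0,0,85],[0,-4.8,-6.0,-6.8,0,0,85],[0,-6.0,-7.5,-8.5,0,0,85]]
  ],
  "force": 30
}}

```text
t: 0.8
tcp_pos: [0.356, -0.3651, 0.2314]
tool_rot: [0.595, 0.382, -0.595, 0.382]
force: [1.2, -0.5, -0.1]
finger_gap: 0.996
```

```bash
python3 -c "
from h import *
to(.45,-.2,.23,90);to(.473,.317,.2,90)"
```

```text
t 0.80 tcp [ 0.356  -0.3651  0.2314] psi -24.6 q1 -1.02 q6 -0.59 F [ 1.2 -0.5 -0.1] gap 85.1
  shift [ 0.056  0.666 -7.568] turn [-22.93   0.    -0.  ]
t 0.80 tcp [ 0.356  -0.3651  0.2314] psi -24.6 q1 -1.02 q6 -0.59 F [ 1.2 -0.5 -0.1] gap 85.1
  shift [  1.252  -7.116 -26.751] turn [-22.93   0.    -0.  ]
```

{"op": "carry_out", "data": {
  "commands": [
    [[0,0.2,-1.9,-1.7,0,0,85],[0,0.3,-3.8,-3.4,0,0,85],[0,0.0,-5.7,-5.1,0,0,85],[0,-0.5,-7.6,-6.8,0,0,85],[0,-1.0,-9.5,-8.5,0,0,85]]
  ]
}}

```text
t: 1.3
tcp_pos: [0.4332, -0.139, 0.2315]
tool_rot: [0.416, 0.571, -0.416, 0.572]
force: [0.2, 0.2, 0.6]
finger_gap: 0.994
```

```bash
python3 -c "
from h import *
to(.473,.317,.16,90)"
```

```text
t 1.30 tcp [ 0.4332 -0.139   0.2315] psi 17.9 q1 -0.56 q6 -0.87 F [0.2 0.2 0.6] gap 84.9
  shift [  2.855   7.116 -16.87 ] turn [-1.442e+01  1.000e-02 -0.000e+00]
```

{"op": "carry_out", "data": {
  "commands": [
    [[0,0.8,-1.8,-1.7,0,0,85],[0,1.6,-3.6,-3.4,0,0,85],[0,2.4,-5.4,-5.1,0,0,85],[0,3.2,-7.2,-6.8,0,0,85],[0,3.9,-9.0,-8.5,0,0,85]]
  ]
}}

```text
t: 1.8
tcp_pos: [0.4583, 0.1052, 0.2316]
tool_rot: [0.181, 0.683, -0.18, 0.684]
force: [0.9, 0.7, -0.2]
finger_gap: 0.995
```

```bash
python3 -c "
from h import *
to(.473,.317,.16,90)"
```

```text
t 1.80 tcp [0.4583 0.1052 0.2316] psi 60.4 q1 -0.01 q6 -1.07 F [ 0.9  0.7 -0.2] gap 85.0
  shift [ 2.865  7.656 -3.673] turn [-5.92  0.01 -0.  ]
```

{"op": "carry_out", "data": {
  "commands": [
    [[0.4,1.6,-0.8,-1.5,0,0,85],[0.8,3.2,-1.6,-3.0,0,0,85],[1.2,4.8,-2.4,-4.5,0,0,85],[2.0,6.4,-3.1,-5.9,0,0,85],[2.8,7.6,-3.7,-5.9,0,0,85]]
  ]
}}

```text
t: 2.3
tcp_pos: [0.4732, 0.3169, 0.1612]
tool_rot: [0.002, 0.706, -0.001, 0.708]
force: [0.5, -0.2, 0.3]
finger_gap: 0.991
```

Run:
```python
from h import *
to(.473,.317,.064,90)
s=snap('side');t=snap('top'); crop(s,240,60,340,200,4.2,'s3.png'); crop(t,150,170,330,270,4.4,'t3.png')
```

```text
t 2.30 tcp [0.4732 0.3169 0.1612] psi 89.8 q1 0.39 q6 -1.17 F [ 0.5 -0.2  0.3] gap 84.7
  shift [ 3.886 -0.    -0.019] turn [-0.05  0.03 -0.01]
```

View pics/s3.png

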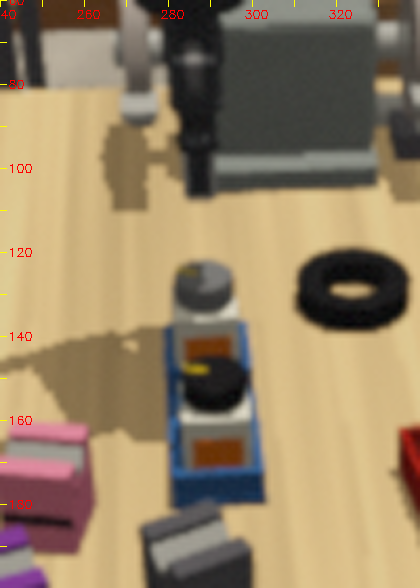

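View pics/t3.png

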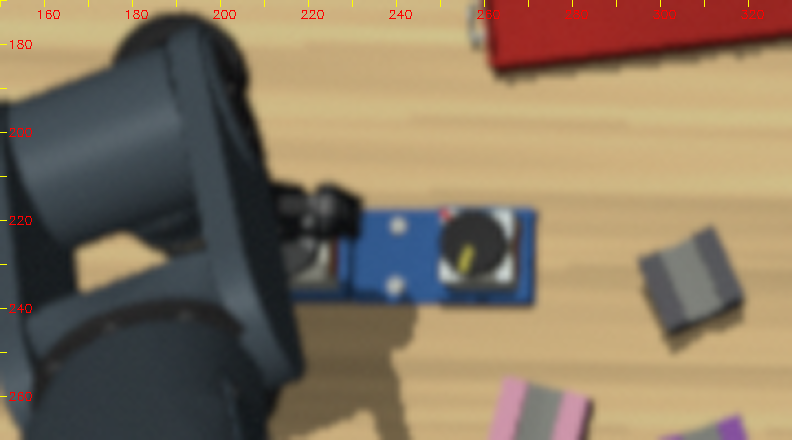

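Run:
```python
from h import *
s=snap('side');t=snap('top')
print(proj(s,[[.4732,.267,.175],[.4732,.317,.088],[.472,.317,.088]]))
```

```text
[[287.47914523 107.22159064]
 [288.12517153 125.13099457]
 [287.71787957 125.14695095]]
```

{"op": "carry_out", "data": {
  "commands": [
    [[1.0,0,0,0,0,0,70],[2.0,0,0,0,0,0,70],[3.0,0,0,0,0,0,70],[3.6,0,0,0,0,0,70],[3.8,0,0,0,0,0,70]]
  ]
}}

```text
t: 3.0
tcp_pos: [0.4724, 0.3121, 0.0658]
tool_rot: [0.003, 0.708, -0.004, 0.706]
force: [-0.1, 0.3, -0.1]
finger_gap: 0.821
```

{"op": "carry_out", "data": {
  "commands": [
    [[0,0,0,0,0,0,30],[0,0,0,0,0,0,30],[0,0,0,0,0,0,30],[0,0,0,0,0,0,30],[0,0,0,0,0,0,30]]
  ],
  "force": 30
}}

```text
t: 3.5
tcp_pos: [0.4738, 0.3145, 0.0677]
tool_rot: [0.003, 0.706, -0.002, 0.708]
force: [0.2, 0.7, 5.8]
finger_gap: 0.482
```

Run:
```python
from h import *
to(.473,.317,.064,90)
s=snap('side');t=snap('top'); crop(s,240,60,340,200,4.2,'s4.png')
```

```text
t 3.50 tcp [0.4738 0.3145 0.0677] psi 89.6 q1 0.39 q6 -1.17 F [0.2 0.7 5.8] gap 41.2
  shift [ 0.146  0.098 -0.033] turn [-0.09  0.04 -0.01]
```

View pics/s4.png

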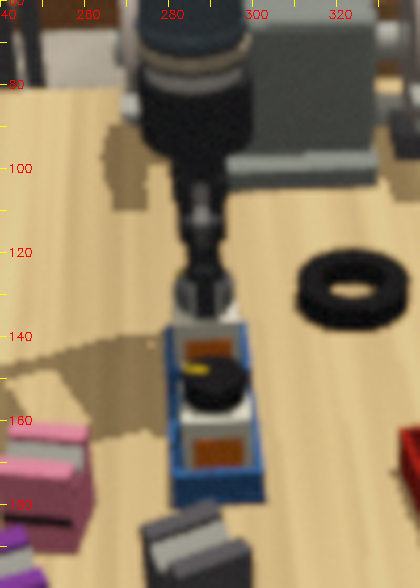

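{"op": "carry_out", "data": {
  "commands": [
    [[0,0,0,1.7,0,0,30],[0,0,0,3.4,0,0,30],[0,0,0,5.1,0,0,30],[0,0,0,6.8,0,0,30],[0,0,0,8.5,0,0,30]]
  ]
}}

```text
t: 4.1
tcp_pos: [0.4729, 0.3141, 0.0677]
tool_rot: [0.261, 0.657, -0.26, 0.658]
force: [-1.7, 0.4, 9.0]
finger_gap: 0.481
```

{"op": "carry_out", "data": {
  "commands": [
    [[0,0,0,1.7,0,0,30],[0,0,0,3.4,0,0,30],[0,0,0,5.1,0,0,30],[0,0,0,6.8,0,0,30],[0,0,0,8.5,0,0,30]]
  ]
}}

```text
t: 4.6
tcp_pos: [0.472, 0.3152, 0.0674]
tool_rot: [0.482, 0.519, -0.481, 0.517]
force: [-3.1, 4.9, 5.9]
finger_gap: 0.48
```

Run:
```python
from h import *
to(.473,.317,.064,0); print(manip.sense()['ft_torque'])
```

```text
t 4.60 tcp [0.472  0.3152 0.0674] psi 4.2 q1 0.39 q6 0.32 F [-3.1  4.9  5.9] gap 41.0
  shift [ 0.135  0.045 -0.07 ] turn [ 0.84 -0.02  0.01]
[0.84903781 0.790142   0.10724987]
```

{"op": "carry_out", "data": {
  "commands": [
    [[0,0,0,1.0,0,0,30],[0,0,0,2.0,0,0,30],[0,0,0,3.0,0,0,30],[0,0,0,4.0,0,0,30],[0,0,0,4.0,0,0,30]]
  ]
}}

```text
t: 5.1
tcp_pos: [0.4718, 0.3157, 0.067]
tool_rot: [0.564, 0.429, -0.563, 0.427]
force: [-2.2, 4.9, 4.5]
finger_gap: 0.48
```

Run:
```python
from h import *
to(.473,.317,.064,0); print(manip.sense()['ft_torque'])
```

```text
t 5.10 tcp [0.4718 0.3157 0.067 ] psi -15.6 q1 0.39 q6 0.66 F [-2.2  4.9  4.5] gap 41.0
  shift [ 0.12   0.034 -0.064] turn [-3.12 -0.03  0.01]
[ 1.12561211  0.60557318 -0.03075228]
```

{"op": "carry_out", "data": {
  "commands": [
    [[0,0,0,1.0,0,0,30],[0,0,0,2.0,0,0,30],[0,0,0,3.0,0,0,30],[0,0,0,3.0,0,0,30],[0,0,0,3.0,0,0,30]]
  ]
}}

```text
t: 5.6
tcp_pos: [0.4717, 0.3161, 0.0671]
tool_rot: [0.614, 0.352, -0.613, 0.35]
force: [-2.7, 7.2, 5.3]
finger_gap: 0.476
```

Run:
```python
from h import *
to(.473,.317,.064,0); print(manip.sense()['ft_torque'])
```

```text
t 5.60 tcp [0.4717 0.3161 0.0671] psi -30.4 q1 0.39 q6 0.92 F [-2.7  7.2  5.3] gap 40.7
  shift [ 0.126  0.028 -0.056] turn [-6.08 -0.03  0.02]
[1.52751669 0.79428329 0.29649578]
```

{"op": "carry_out", "data": {
  "commands": [
    [[0,0,0,0,0,0,70],[0,0,0,0,0,0,70],[-1.0,0,0,0,0,0,70],[-2.5,0,0,-1.5,0,0,70],[-4.0,0,0,-3,0,0,70]]
  ]
}}

```text
t: 6.1
tcp_pos: [0.472, 0.3131, 0.1665]
tool_rot: [-0.56, -0.43, 0.563, -0.43]
force: [0.3, 0.5, -1.0]
finger_gap: 0.822
```

Run:
```python
from h import *
to(.475,.1965,.17,80)
s=snap('side');t=snap('top'); crop(s,260,100,340,200,5.5,'s5.png');crop(t,190,200,290,250,7,'t5.png')
```

```text
t 6.10 tcp [0.472  0.3131 0.1665] psi -15.2 q1 0.39 q6 0.65 F [ 0.3  0.5 -1. ] gap 70.2
  shift [-0.134  1.336  4.469] turn [-19.03   0.     0.04]
```

View pics/s5.png

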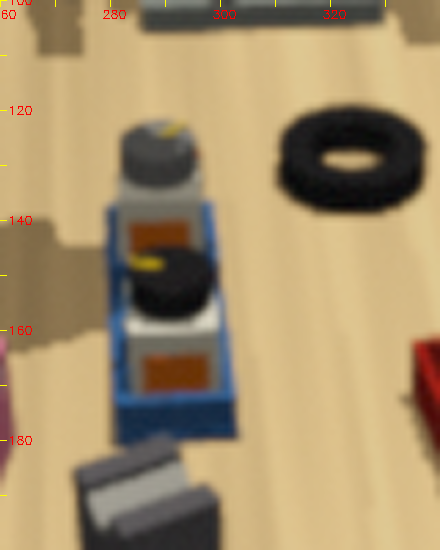

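{"op": "carry_out", "data": {
  "commands": [
    [[0,0.4,1.2,-1.7,0,0,70],[-0.1,0.8,2.4,-3.4,0,0,70],[-0.1,1.1,3.6,-5.1,0,0,70],[-0.1,1.3,4.4,-6.8,0,0,70],[-0.1,1.3,4.4,-8.5,0,0,70]]
  ]
}}

```text
t: 6.7
tcp_pos: [0.4738, 0.1964, 0.1679]
tool_rot: [0.368, 0.604, -0.37, 0.603]
force: [0.2, -0.1, -0.3]
finger_gap: 0.818
```

{"op": "carry_out", "data": {
  "commands": [
    [[0,0,0,-1.7,0,0,70],[0,0,0,-3.4,0,0,70],[0,0,0,-5.1,0,0,70],[0,0,0,-6.8,0,0,70],[0,0,0,-8.5,0,0,70]]
  ]
}}

```text
t: 7.2
tcp_pos: [0.474, 0.1987, 0.1679]
tool_rot: [0.123, 0.697, -0.124, 0.696]
force: [-0.0, -0.3, -0.2]
finger_gap: 0.822
```

Run:
```python
from h import *
to(.475,.1965,.0645,80)
s=snap('side');t=snap('top'); crop(s,260,70,340,180,5,'s6.png');crop(t,190,200,290,250,7,'t6.png')
print(proj(s,[[.475,.1965,.088]]))
```

```text
t 7.20 tcp [0.474  0.1987 0.1679] psi 69.8 q1 0.18 q6 -1.04 F [-0.  -0.3 -0.2] gap 70.2
  shift [ 4.137 -0.062  0.073] turn [-2.03 -0.02  0.01]
[[290.34935922 148.76125121]]
```

View pics/t6.png

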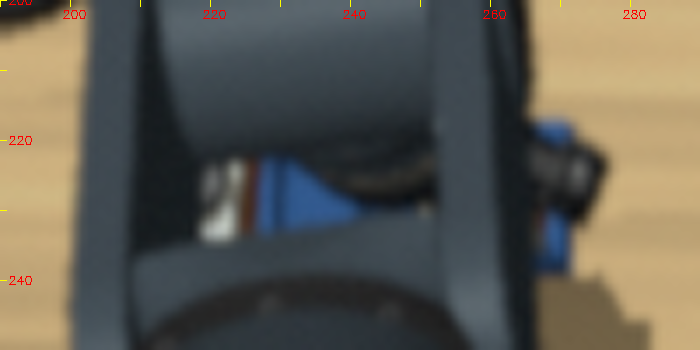

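View pics/s6.png

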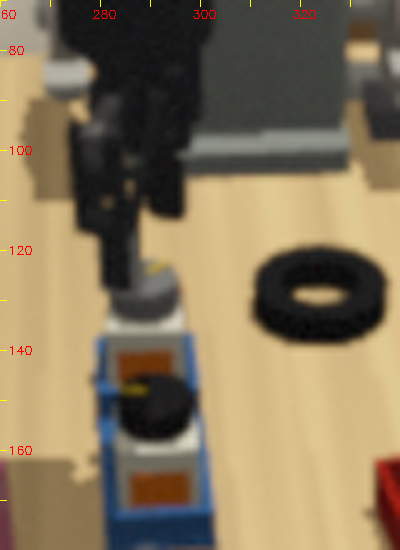

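```bash
python3 -c "
from h import *
to(.4765,.1965,.0655,69.8)"
```

```text
t 7.30 tcp [0.4741 0.1988 0.168 ] psi 69.5 q1 0.18 q6 -1.03 F [ 0.5  0.4 -0.4] gap 69.9
  shift [ 4.101 -0.046  0.129] turn [-0.06 -0.02  0.01]
```

{"op": "carry_out", "data": {
  "commands": [
    [[1.0,-0.05,0.13,0,0,0,70],[2.0,-0.05,0.13,0,0,0,70],[3.0,-0.05,0.13,0,0,0,70],[3.8,-0.05,0.13,0,0,0,70],[4.1,-0.05,0.13,0,0,0,70]]
  ]
}}

```text
t: 7.8
tcp_pos: [0.4757, 0.1964, 0.0641]
tool_rot: [0.126, 0.697, -0.127, 0.694]
force: [-0.3, -0.1, 0.3]
finger_gap: 0.821
```

{"op": "carry_out", "data": {
  "commands": [
    [[0,0,0,0,0,0,30],[0,0,0,0,0,0,30],[0,0,0,0,0,0,30],[0,0,0,0,0,0,30],[0,0,0,1,0,0,30]]
  ]
}}

```text
t: 8.3
tcp_pos: [0.4773, 0.197, 0.0669]
tool_rot: [0.156, 0.689, -0.156, 0.69]
force: [-1.4, -0.3, -0.8]
finger_gap: 0.48
```

{"op": "carry_out", "data": {
  "commands": [
    [[0,0,0,1.7,0,0,30],[0,0,0,3.4,0,0,30],[0,0,0,5.1,0,0,30],[0,0,0,6.8,0,0,30],[0,0,0,8.5,0,0,30]]
  ]
}}

```text
t: 8.8
tcp_pos: [0.4752, 0.1965, 0.0668]
tool_rot: [0.396, 0.586, -0.398, 0.584]
force: [-2.9, -1.3, 2.2]
finger_gap: 0.479
```

{"op": "carry_out", "data": {
  "commands": [
    [[0,0,0,1.7,0,0,30],[0,0,0,3.4,0,0,30],[0,0,0,5.1,0,0,30],[0,0,0,6.8,0,0,30],[0,0,0,8.5,0,0,30]]
  ]
}}

```text
t: 9.3
tcp_pos: [0.4737, 0.197, 0.0667]
tool_rot: [-0.58, -0.403, 0.584, -0.4]
force: [-3.7, 0.6, -0.1]
finger_gap: 0.477
```

Run:
```python
from h import *
to(.473,.317,.064,0); print(manip.sense()['ft_torque'])
```

```text
t 9.30 tcp [0.4737 0.197  0.0667] psi -20.8 q1 0.18 q6 0.54 F [-3.7  0.6 -0.1] gap 40.8
  shift [ 0.106 -1.728 -4.476] turn [-4.16  0.02  0.08]
[0.18507613 0.73275107 0.05799319]
```

{"op": "carry_out", "data": {
  "commands": [
    [[0,0,0,1.0,0,0,30],[0,0,0,2.0,0,0,30],[0,0,0,3.0,0,0,30],[0,0,0,4.0,0,0,30],[0,0,0,4.0,0,0,30]]
  ]
}}

```text
t: 9.8
tcp_pos: [0.4746, 0.1971, 0.0667]
tool_rot: [-0.64, -0.297, 0.644, -0.296]
force: [-5.5, 1.7, 2.8]
finger_gap: 0.482
```

Run:
```python
from h import *
to(.473,.317,.064,0); print(manip.sense()['ft_torque'])
```

```text
t 9.80 tcp [0.4746 0.1971 0.0667] psi -40.4 q1 0.18 q6 0.88 F [-5.5  1.7  2.8] gap 41.2
  shift [ 0.107 -3.158 -3.607] turn [-8.09  0.02  0.05]
[0.51440283 1.11191597 0.06317   ]
```

{"op": "carry_out", "data": {
  "commands": [
    [[0,0,0,1.0,0,0,30],[0,0,0,2.0,0,0,30],[0,0,0,2.5,0,0,30],[0,0,0,2.5,0,0,30],[0,0,0,2.5,0,0,30]]
  ]
}}

```text
t: 10.3
tcp_pos: [0.474, 0.1977, 0.0664]
tool_rot: [-0.668, -0.226, 0.672, -0.224]
force: [-7.0, 3.8, 3.1]
finger_gap: 0.483
```

Run:
```python
from h import *
to(.473,.317,.064,0); print(manip.sense()['ft_torque'])
```

```text
t 10.30 tcp [0.474  0.1977 0.0664] psi -52.8 q1 0.18 q6 1.10 F [-7.   3.8  3.1] gap 41.3
  shift [ 0.101 -3.826 -2.851] turn [-10.56   0.03   0.07]
[1.09567547 1.35939832 0.23550881]
```

{"op": "carry_out", "data": {
  "commands": [
    [[0,0,0,0,0,0,70],[0,0,0,0,0,0,70],[-1.0,0,0,0,0,0,70],[-2.5,0,0,0,0,0,70],[-4.2,0,0,0,0,0,70]]
  ]
}}

```text
t: 10.8
tcp_pos: [0.4777, 0.1965, 0.172]
tool_rot: [-0.67, -0.225, 0.671, -0.225]
force: [0.7, 0.1, -0.0]
finger_gap: 0.819
```

Run:
```python
from h import *
to(.6,.0,.2,7.8)
```

```text
t 10.80 tcp [0.4777 0.1965 0.172 ] psi -52.9 q1 0.17 q6 1.10 F [ 0.7  0.1 -0. ] gap 69.9
  shift [-1.118  9.222  0.838] turn [-1.214e+01  1.000e-02  0.000e+00]
```

{"op": "carry_out", "data": {
  "commands": [
    [[-0.4,1.8,0.2,-1.7,0,0,20],[-0.8,3.6,0.3,-3.4,0,0,10],[-1.1,5.4,0.5,-5.1,0,0,0],[-1.1,7.2,0.7,-6.8,0,0,0],[-1.1,9.0,0.8,-8.5,0,0,0]]
  ]
}}

```text
t: 11.3
tcp_pos: [0.5988, 0.0028, 0.1999]
tool_rot: [0.545, 0.451, -0.543, 0.453]
force: [0.7, 1.5, -0.6]
finger_gap: 0.002
```

Run:
```python
from h import *
to(.65,-.05,.12,7.8)
s=snap('side','side7.png');t=snap('top','top7.png'); crop(s,260,100,340,200,5.5,'s7.png');crop(t,190,200,290,250,7,'t7.png')
```

```text
t 11.30 tcp [0.5988 0.0028 0.1999] psi -10.6 q1 -0.18 q6 0.00 F [ 0.7  1.5 -0.6] gap 0.2
  shift [3.207 2.391 1.699] turn [-3.68  0.01 -0.04]
```

View pics/t7.png

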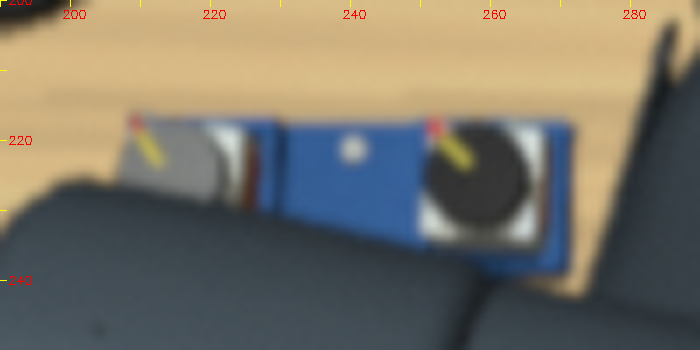

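View pics/top7.png

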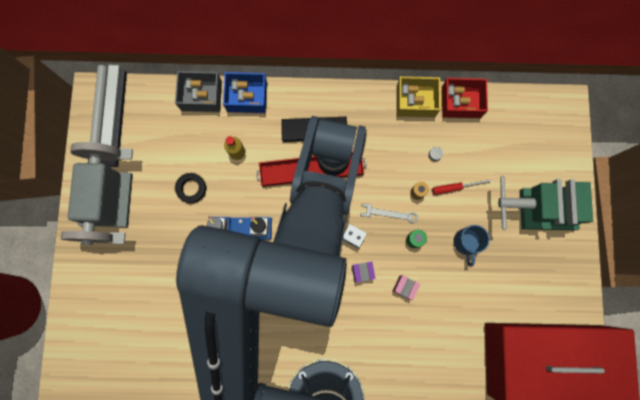

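View pics/s7.png

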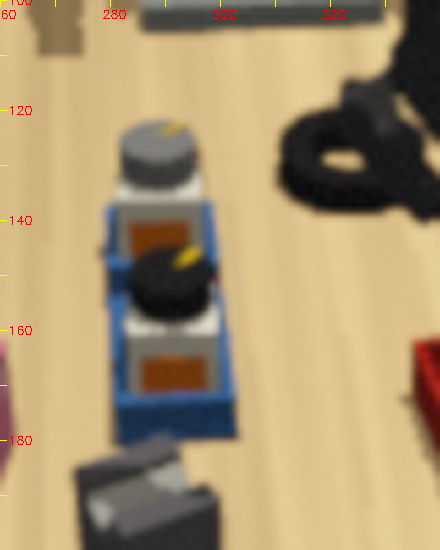

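Run:
```python
from h import *
to(.666,-.056,.10,7.8)
```

```text
t 11.40 tcp [ 0.6022 -0.0008  0.1998] psi -11.1 q1 -0.19 q6 0.01 F [0.5 0.6 1.2] gap 0.1
  shift [4.02  2.897 1.667] turn [-3.78  0.04 -0.09]
```

{"op": "carry_out", "data": {
  "commands": [
    [[0.8,0.6,0.3,-1.0,0,0,0],[1.6,1.2,0.7,-2.0,0,0,0],[2.4,1.8,1.0,-3.0,0,0,0],[3.2,2.4,1.4,-3.8,0,0,0],[4.0,2.9,1.67,-3.8,0,0,0]]
  ]
}}

```text
t: 11.9
tcp_pos: [0.6614, -0.0503, 0.0983]
tool_rot: [0.464, 0.533, -0.463, 0.535]
force: [-0.4, 0.5, 1.7]
finger_gap: -0.001
```

Run:
```python
from h import *
to(.666,-.056,.022,7.8)
s=snap('side');t=snap('top'); crop(s,320,130,420,260,5.5,'s8.png');
```

```text
t 11.90 tcp [ 0.6614 -0.0503  0.0983] psi 8.1 q1 -0.24 q6 -0.38 F [-0.4  0.5  1.7] gap -0.1
  shift [3.051 0.145 0.248] turn [ 0.06  0.01 -0.02]
```

View pics/s8.png

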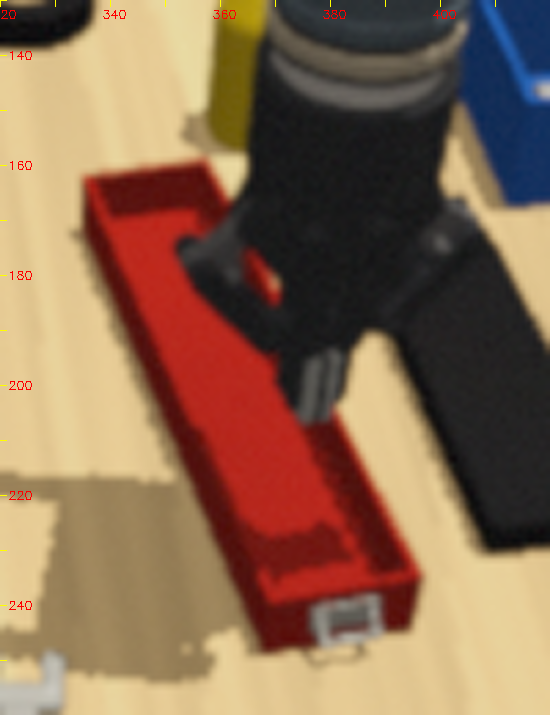

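{"op": "carry_out", "data": {
  "commands": [
    [[0.6,0.1,0.25,0,0,0,0],[1.2,0.15,0.25,0,0,0,0],[1.8,0.15,0.25,0,0,0,0],[2.4,0.15,0.25,0,0,0,0],[3.0,0.15,0.25,0,0,0,0]]
  ]
}}

```text
t: 12.5
tcp_pos: [0.6643, -0.0546, 0.0226]
tool_rot: [0.463, 0.534, -0.464, 0.534]
force: [0.9, 0.3, -0.6]
finger_gap: 0.003
```

{"op": "carry_out", "data": {
  "commands": [
    [[0,0.3,0,0,0,0,0],[0,0.4,0,0,0,0,0],[0,0.5,0,0,0,0,0],[0,0.6,0,0,0,0,0],[0,0.7,0,0,0,0,0]]
  ]
}}

```text
t: 13.0
tcp_pos: [0.6828, -0.0526, 0.0246]
tool_rot: [0.464, 0.534, -0.463, 0.534]
force: [0.5, -0.6, 0.5]
finger_gap: 0.0
```

{"op": "carry_out", "data": {
  "commands": [
    [[0,0.1,0,0,0,0,0],[0,0.2,0,0,0,0,0],[0,0.3,0,0,0,0,0],[0,0.3,0,0,0,0,0],[0,0.3,0,0,0,0,0]]
  ]
}}

```text
t: 13.5
tcp_pos: [0.6881, -0.0517, 0.0238]
tool_rot: [0.463, 0.535, -0.464, 0.533]
force: [-4.9, -0.5, 4.1]
finger_gap: -0.006
```

Run:
```python
from h import *
to(.65,-.056,.022,7.8)
```

```text
t 13.50 tcp [ 0.6881 -0.0517  0.0238] psi 8.1 q1 -0.24 q6 -0.38 F [-4.9 -0.5  4.1] gap -0.5
  shift [ 0.079 -1.534 -0.043] turn [ 0.05 -0.    0.04]
```

{"op": "carry_out", "data": {
  "commands": [
    [[0,-0.5,0,0,0,0,0],[0,-1.0,0,0,0,0,0],[0,-1.3,0,0,0,0,0],[0,-1.5,0,0,0,0,0],[0,-1.6,0,0,0,0,0]]
  ]
}}

```text
t: 14.0
tcp_pos: [0.6534, -0.0572, 0.0246]
tool_rot: [0.466, 0.531, -0.462, 0.536]
force: [7.3, 1.8, -1.3]
finger_gap: -0.002
```

{"op": "carry_out", "data": {
  "commands": [
    [[0,-0.1,0,0,0,0,0],[0,-0.2,0,0,0,0,0],[0,-0.3,0,0,0,0,0],[0,-0.3,0,0,0,0,0],[0,-0.3,0,0,0,0,0]]
  ]
}}

```text
t: 14.5
tcp_pos: [0.6527, -0.0585, 0.0263]
tool_rot: [0.469, 0.527, -0.459, 0.54]
force: [13.8, 2.7, -2.5]
finger_gap: 0.001
```

{"op": "carry_out", "data": {
  "commands": [
    [[0,0.5,0,0,0,0,0],[0,0.9,0,0,0,0,0],[-0.8,0.9,0,0,0,0,0],[-1.5,0.9,0,0,0,0,0],[-2.2,0.9,0,0,0,0,0]]
  ]
}}

```text
t: 15.0
tcp_pos: [0.6647, -0.0549, 0.079]
tool_rot: [0.463, 0.534, -0.464, 0.534]
force: [-0.4, 1.2, -0.3]
finger_gap: 0.0
```

Run:
```python
from h import *
to(.638,.162,.075,7.8)
```

```text
t 15.00 tcp [ 0.6647 -0.0549  0.079 ] psi 8.1 q1 -0.25 q6 -0.39 F [-0.4  1.2 -0.3] gap 0.0
  shift [ 0.16   0.161 -8.742] turn [ 0.05 -0.    0.01]
```

{"op": "carry_out", "data": {
  "commands": [
    [[0,0.0,-1.8,0,0,0,0],[0,0.0,-3.6,0,0,0,0],[0,0.1,-5.4,0,0,0,0],[0,0.15,-7.2,0,0,0,0],[0,0.15,-8.7,0,0,0,0]]
  ]
}}

```text
t: 15.5
tcp_pos: [0.6375, 0.1632, 0.0787]
tool_rot: [0.463, 0.534, -0.463, 0.534]
force: [0.7, 1.6, 0.3]
finger_gap: 0.0
```

{"op": "carry_out", "data": {
  "commands": [
    [[0.5,0.0,0,0,0,0,0],[1.2,0.0,0,0,0,0,0],[1.8,0.0,0,0,0,0,0],[2.2,0.0,0,0,0,0,0],[2.2,0,0,0,0,0,0]]
  ]
}}

```text
t: 16.0
tcp_pos: [0.6367, 0.1598, 0.0216]
tool_rot: [0.463, 0.535, -0.465, 0.533]
force: [-0.1, -0.3, -0.7]
finger_gap: -0.003
```

{"op": "carry_out", "data": {
  "commands": [
    [[0,0.3,0,0,0,0,0],[0,0.5,0,0,0,0,0],[0,0.7,0,0,0,0,0],[0,0.8,0,0,0,0,0],[0,0.8,0,0,0,0,0]]
  ]
}}

```text
t: 16.5
tcp_pos: [0.6575, 0.1634, 0.0245]
tool_rot: [0.463, 0.534, -0.464, 0.534]
force: [-2.6, -1.7, 4.9]
finger_gap: 0.0
```

{"op": "carry_out", "data": {
  "commands": [
    [[0,-0.5,0,0,0,0,0],[0,-1.0,0,0,0,0,0],[0,-1.3,0,0,0,0,0],[0,-1.5,0,0,0,0,0],[0,-1.5,0,0,0,0,0]]
  ]
}}

```text
t: 17.0
tcp_pos: [0.6227, 0.1587, 0.0245]
tool_rot: [0.465, 0.533, -0.462, 0.535]
force: [2.9, 1.4, 0.1]
finger_gap: -0.002
```

Run:
```python
from h import *
to(.64,.162,.075,7.8)
```

```text
t 17.00 tcp [0.6227 0.1587 0.0245] psi 8.0 q1 0.08 q6 -0.06 F [2.9 1.4 0.1] gap -0.1
  shift [-2.015  0.713 -0.033] turn [ 0.05  0.   -0.06]
```

{"op": "carry_out", "data": {
  "commands": [
    [[0,0.5,0,0,0,0,0],[0,0.7,-0.3,0,0,0,0],[0,0.7,-0.7,0,0,0,0],[0,0.7,-0.9,0,0,0,0],[0,0.7,-1.1,0,0,0,0]]
  ]
}}

```text
t: 17.5
tcp_pos: [0.633, 0.189, 0.0235]
tool_rot: [0.463, 0.534, -0.464, 0.534]
force: [0.1, -0.2, 0.2]
finger_gap: 0.0
```

{"op": "carry_out", "data": {
  "commands": [
    [[0,0,-0.1,0,0,0,0],[0,0,-0.2,0,0,0,0],[0,0,-0.2,0,0,0,0],[0,0,-0.2,0,0,0,0],[0,0,-0.2,0,0,0,0]]
  ]
}}

```text
t: 18.0
tcp_pos: [0.633, 0.192, 0.0237]
tool_rot: [0.463, 0.534, -0.464, 0.534]
force: [-1.4, -5.8, 0.3]
finger_gap: 0.0
```

{"op": "carry_out", "data": {
  "commands": [
    [[-0.5,0,0.5,0,0,0,0],[-1.4,0,1.0,0,0,0,0],[-2.0,0,2.9,0,0,0,0],[-2.0,0,4.8,0,0,0,0],[-2.0,0,6.7,0,0,0,0]]
  ]
}}

```text
t: 18.5
tcp_pos: [0.6586, 0.026, 0.0761]
tool_rot: [0.465, 0.533, -0.462, 0.535]
force: [0.6, -0.5, -0.3]
finger_gap: -0.001
```

Run:
```python
from h import *
y=-.066
to(.640-.1429*(y-.161),y,.022,8.1)
```

```text
t 18.50 tcp [0.6586 0.026  0.0761] psi 8.1 q1 -0.13 q6 -0.27 F [ 0.6 -0.5 -0.3] gap -0.1
  shift [2.165 0.02  3.721] turn [-0.   -0.   -0.06]
```

{"op": "carry_out", "data": {
  "commands": [
    [[0,0,1.5,0,0,0,0],[0.2,0.05,2.8,0,0,0,0],[1.0,0.05,3.6,0,0,0,0],[1.8,0.05,3.8,0,0,0,0],[2.2,0.05,3.8,0,0,0,0]]
  ]
}}

```text
t: 19.0
tcp_pos: [0.6715, -0.0682, 0.0182]
tool_rot: [0.465, 0.533, -0.464, 0.533]
force: [-0.1, -0.5, -0.2]
finger_gap: -0.001
```

{"op": "carry_out", "data": {
  "commands": [
    [[0,0,0.1,0,0,0,0],[0,0,0.2,0,0,0,0],[0,0,0.4,0,0,0,0],[0,0,0.6,0,0,0,0],[0,0,0.6,0,0,0,0]]
  ]
}}

```text
t: 19.5
tcp_pos: [0.6744, -0.081, 0.02]
tool_rot: [0.465, 0.533, -0.463, 0.534]
force: [0.4, 3.7, 2.1]
finger_gap: 0.002
```

Run:
```python
from h import *
to(.67,-.08,.022,8.1)
```

```text
t 19.50 tcp [ 0.6744 -0.081   0.02  ] psi 8.0 q1 -0.28 q6 -0.43 F [0.4 3.7 2.1] gap 0.2
  shift [-0.08  -0.17  -0.064] turn [-0.01 -0.01 -0.02]
```

```bash
cat >> h.py <<'E'
C=np.array([.6551,.0555]);TH=8.1
def slot(s,z,deg=TH,lat=0):
    a=np.radians(TH); p=C+s*np.array([-np.sin(a),np.cos(a)])+lat*np.array([np.cos(a),np.sin(a)]); print('slot',p.round(4)); to(p[0],p[1],z,deg)
def where():
    m,Rm,psi=st(); a=np.radians(TH); d=m['tcp_pos'][:2]-C; f=m['force']
    print('s %.4f lat %.4f z %.4f psi %.1f t %.1f gap %.1f'%(-d[0]*np.sin(a)+d[1]*np.cos(a), d[0]*np.cos(a)+d[1]*np.sin(a), m['tcp_pos'][2],np.degrees(psi),m['t'],m['finger_gap']*85.4),'Fs %.1f Flat %.1f Fz %.1f'%(-f[0]*np.sin(a)+f[1]*np.cos(a),f[0]*np.cos(a)+f[1]*np.sin(a),f[2]))
E
python3 - <<'E'
from h import *
to(.472,.315,.2,0)
E
```

```text
t 19.50 tcp [ 0.6744 -0.081   0.02  ] psi 8.0 q1 -0.28 q6 -0.43 F [0.4 3.7 2.1] gap 0.2
  shift [ -7.198  -5.791 -16.821] turn [ 1.61 -0.01 -0.02]
```

{"op": "carry_out", "data": {
  "commands": [
    [[-1.8,0,0,0,0,0,70],[-3.6,0,0,0,0,0,70],[-4.8,-0.4,-1.4,0,0,0,70],[-6.0,-0.9,-2.9,0.8,0,0,70],[-6.6,-1.5,-4.6,1.6,0,0,70]]
  ]
}}

```text
t: 20.0
tcp_pos: [0.6221, 0.0268, 0.1875]
tool_rot: [0.502, 0.497, -0.499, 0.501]
force: [0.8, 0.5, 0.9]
finger_gap: 0.814
```

{"op": "carry_out", "data": {
  "commands": [
    [[0,-0.7,-1.8,0,0,0,70],[0,-1.4,-3.6,0,0,0,70],[0,-2.1,-5.4,0,0,0,70],[0,-2.8,-7.2,0,0,0,70],[0,-3.5,-9.0,0,0,0,70]]
  ]
}}

```text
t: 20.5
tcp_pos: [0.532, 0.2534, 0.1845]
tool_rot: [0.5, 0.5, -0.499, 0.501]
force: [-0.4, -0.1, 0.7]
finger_gap: 0.822
```

Run:
```python
from h import *
to(.472,.315,.043,0)
```

```text
t 20.50 tcp [0.532  0.2534 0.1845] psi 0.1 q1 0.26 q6 0.25 F [-0.4 -0.1  0.7] gap 70.2
  shift [ 5.655 -2.406 -2.467] turn [ 0.01  0.   -0.02]
```

{"op": "carry_out", "data": {
  "commands": [
    [[0,-1.2,-1.2,0,0,0,70],[0.6,-2.4,-2.45,0,0,0,70],[1.4,-2.4,-2.45,0,0,0,70],[2.4,-2.4,-2.45,0,0,0,70],[3.0,-2.4,-2.45,0,0,0,70]]
  ]
}}

```text
t: 21.0
tcp_pos: [0.4717, 0.3134, 0.1079]
tool_rot: [0.499, 0.501, -0.5, 0.501]
force: [0.7, 0.2, 0.0]
finger_gap: 0.821
```

Run:
```python
from h import *
to(.472,.315,.043,0)
s=snap('side');t=snap('top'); crop(s,260,80,340,190,5,'s9.png');crop(t,190,200,290,250,7,'t9.png')
```

```text
t 21.00 tcp [0.4717 0.3134 0.1079] psi 0.2 q1 0.39 q6 0.39 F [0.7 0.2 0. ] gap 70.1
  shift [ 2.598  0.012 -0.066] turn [0.03 0.01 0.  ]
```

View pics/s9.png

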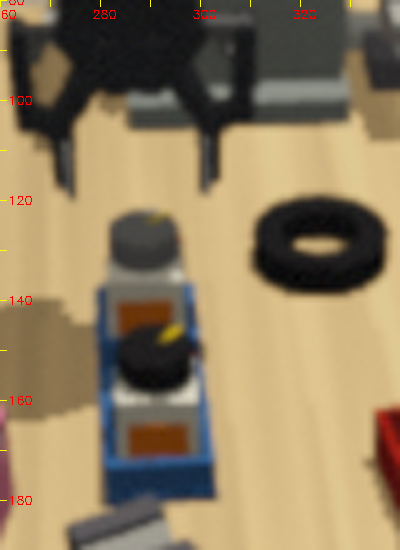

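{"op": "carry_out", "data": {
  "commands": [
    [[0.8,0,-0.05,0,0,0,70],[1.6,0,-0.05,0,0,0,70],[2.3,0,-0.05,0,0,0,70],[2.6,0,-0.05,0,0,0,70],[2.6,0,-0.05,0,0,0,70]]
  ]
}}

```text
t: 21.6
tcp_pos: [0.4726, 0.3142, 0.0437]
tool_rot: [0.5, 0.5, -0.5, 0.5]
force: [-0.1, 0.6, -0.0]
finger_gap: 0.818
```

{"op": "carry_out", "data": {
  "commands": [
    [[0,0,0,0,0,0,35],[0,0,0,0,0,0,35],[0,0,0,0,0,0,35],[0,0,0,0,0,0,35],[0,0,0,0,0,0,35]]
  ],
  "force": 50
}}

```text
t: 22.1
tcp_pos: [0.4737, 0.3148, 0.0454]
tool_rot: [0.501, 0.5, -0.499, 0.501]
force: [0.1, -1.3, 6.1]
finger_gap: 0.532
```

Run:
```python
from h import *
to(.472,.315,.2,0)
```

```text
t 22.10 tcp [0.4737 0.3148 0.0454] psi 0.1 q1 0.39 q6 0.39 F [ 0.1 -1.3  6.1] gap 45.4
  shift [-6.184 -0.048 -0.014] turn [ 0.01 -0.01 -0.03]
```

{"op": "carry_out", "data": {
  "commands": [
    [[-1.0,0,0,0,0,0,35],[-2.0,0,0,0,0,0,35],[-3.5,0,0,0,0,0,35],[-4.8,0,0,0,0,0,35],[-5.0,0,0,0,0,0,35]]
  ]
}}

```text
t: 22.6
tcp_pos: [0.4748, 0.3155, 0.1729]
tool_rot: [0.502, 0.499, -0.497, 0.501]
force: [0.5, 0.0, -1.7]
finger_gap: 0.53
```

Run:
```python
from h import *
slot(.1215,.15)
```

```text
slot [0.638  0.1758]
t 22.60 tcp [0.4748 0.3155 0.1729] psi 0.1 q1 0.39 q6 0.39 F [ 0.5  0.  -1.7] gap 45.3
  shift [0.949 6.512 5.6  ] turn [-1.6  -0.03 -0.09]
```

{"op": "carry_out", "data": {
  "commands": [
    [[0,1.4,1.2,-0.4,0,0,35],[0,2.8,2.4,-0.8,0,0,35],[0.3,4.2,3.6,-1.2,0,0,35],[0.6,5.6,4.8,-1.6,0,0,35],[0.9,6.5,5.6,-1.6,0,0,35]]
  ]
}}

```text
t: 23.1
tcp_pos: [0.637, 0.1719, 0.1445]
tool_rot: [0.464, 0.533, -0.464, 0.534]
force: [-0.1, 0.0, -1.8]
finger_gap: 0.532
```

Run:
```python
from h import *
slot(.1215,.06)
s=snap('side');t=snap('top'); crop(s,320,70,420,200,5,'s10.png');crop(t,230,130,380,200,5,'t10.png')
slot(.1215,.06)
```

```text
slot [0.638  0.1758]
t 23.10 tcp [0.637  0.1719 0.1445] psi 8.0 q1 0.09 q6 -0.04 F [-0.1  0.  -1.8] gap 45.4
  shift [ 3.381  0.06  -0.15 ] turn [-0.02  0.01  0.  ]
slot [0.638  0.1758]
t 23.20 tcp [0.6375 0.1706 0.1435] psi 7.8 q1 0.09 q6 -0.04 F [-0.6 -0.6 -2.2] gap 45.7
  shift [ 3.338  0.049 -0.208] turn [-0.06  0.01  0.01]
```

View pics/s10.png

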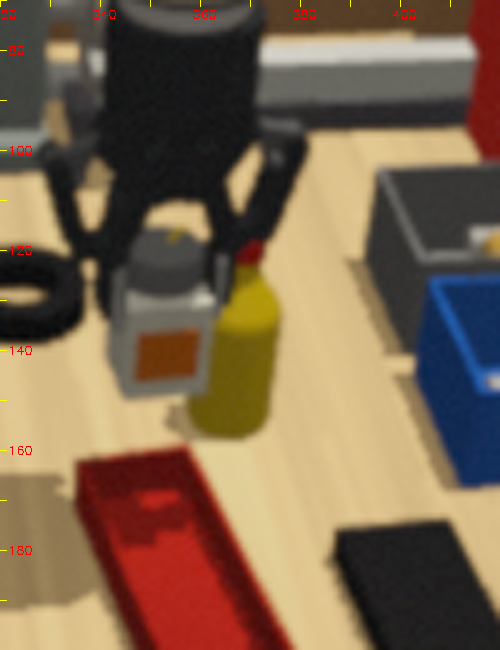

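Run:
```python
from h import *
s=snap('side');t=snap('top')
print(plane(s,[[366,152]],0),plane(t,[[238,158],[232,142]],[0]))
print(plane(t,[[232,142]],.13))
```

```text
[[0.70884982 0.28708286 0.        ]] [[0.68605467 0.27722135 0.        ]
 [0.73552308 0.29793137 0.        ]]
[[0.69826661 0.27359873 0.13      ]]
```

{"op": "carry_out", "data": {
  "commands": [
    [[1.0,0.05,-0.2,0,0,0,35],[2.0,0.05,-0.2,0,0,0,35],[2.7,0.05,-0.2,0,0,0,35],[3.1,0.05,-0.2,0,0,0,35],[3.3,0.05,-0.2,0,0,0,35]]
  ]
}}

```text
t: 23.8
tcp_pos: [0.6346, 0.1781, 0.0687]
tool_rot: [0.46, 0.534, -0.464, 0.536]
force: [-10.2, -13.5, 37.0]
finger_gap: 0.527
```

```bash
python3 -c "
from h import *
where();slot(.1215,.0435)"
```

```text
s 0.1243 lat -0.0031 z 0.0687 psi 8.3 t 23.8 gap 45.0 Fs -11.9 Flat -12.0 Fz 37.0
slot [0.638  0.1758]
t 23.80 tcp [0.6346 0.1781 0.0687] psi 8.3 q1 0.11 q6 -0.03 F [-10.2 -13.5  37. ] gap 45.0
  shift [1.01  0.124 0.106] turn [0.05 0.06 0.03]
```

{"op": "carry_out", "data": {
  "commands": [
    [[-0.6,0,0,0,0,0,35],[-1.0,0,0.0,0,0,0,35],[-1.0,0,0.0,0,0,0,35],[-1.0,0,0,0,0,0,35],[-1.0,0,0,0,0,0,35]]
  ]
}}

```text
t: 24.3
tcp_pos: [0.6349, 0.18, 0.0879]
tool_rot: [0.463, 0.534, -0.464, 0.534]
force: [-0.8, 0.0, -2.2]
finger_gap: 0.523
```

```bash
cat >> h.py <<'E'
def avg(n=6):
    P=[]
    for i in range(n):
        P.append(manip.sense()['tcp_pos']); 
        if i<n-1: manip.snapshot('top')
    P=np.array(P); return P.mean(0),P.std(0)
E
python3 - <<'E'
from h import *
print(avg()); where()
s=snap('side');crop(s,320,70,420,200,5,'s11.png')
E
```

```text
(array([0.63512216, 0.17981536, 0.08792442]), array([0.00019241, 0.00013026, 0.00012604]))
s 0.1257 lat -0.0020 z 0.0882 psi 8.1 t 24.6 gap 45.3 Fs -0.3 Flat -0.3 Fz -1.7
```

View pics/s11.png

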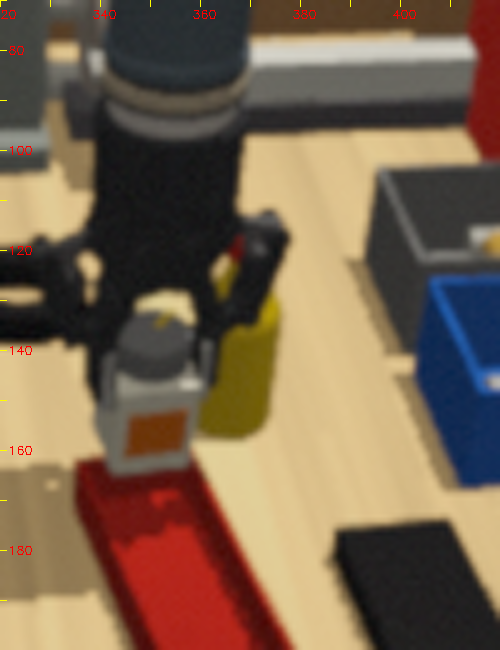

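```bash
python3 -c "
from h import *
slot(.120,.088)"
```

```text
slot [0.6382 0.1743]
t 24.60 tcp [0.6355 0.1797 0.0883] psi 8.1 q1 0.11 q6 -0.03 F [-0.2 -0.4 -2.4] gap 45.1
  shift [0.011 0.076 0.227] turn [-0.01 -0.    0.01]
```

{"op": "carry_out", "data": {
  "commands": [
    [[0,0.08,0.22,0,0,0,35],[0.5,0.08,0.22,0,0,0,35],[1.0,0.08,0.22,0,0,0,35],[1.4,0.08,0.22,0,0,0,35],[1.4,0.08,0.22,0,0,0,35]]
  ]
}}

```text
t: 25.1
tcp_pos: [0.6407, 0.1685, 0.0581]
tool_rot: [0.461, 0.532, -0.464, 0.538]
force: [-4.6, -16.6, 22.9]
finger_gap: 0.524
```

```bash
python3 -c "
from h import *
where();slot(.120,.0435)"
```

```text
s 0.1139 lat 0.0017 z 0.0581 psi 8.2 t 25.1 gap 44.7 Fs -15.8 Flat -6.9 Fz 22.9
slot [0.6382 0.1743]
t 25.10 tcp [0.6407 0.1685 0.0581] psi 8.2 q1 0.09 q6 -0.04 F [ -4.6 -16.6  22.9] gap 44.7
  shift [ 0.583 -0.068 -0.248] turn [ 0.03  0.11 -0.02]
```

{"op": "carry_out", "data": {
  "commands": [
    [[-0.6,0,0.1,0,0,0,35],[-1.4,0,0.3,0,0,0,35],[-2.0,0,0.8,0,0,0,35],[-2.0,0,1.2,0,0,0,35],[-2.0,0,1.2,0,0,0,35]]
  ]
}}

```text
t: 25.6
tcp_pos: [0.6429, 0.1431, 0.1034]
tool_rot: [0.464, 0.533, -0.464, 0.534]
force: [0.1, -0.5, -2.5]
finger_gap: 0.526
```

Run:
```python
from h import *
print(avg(3)); where()
s=snap('side');crop(s,320,70,420,200,5,'s12.png')
t=snap('top','t12.png')
```

```text
(array([0.64228046, 0.14379613, 0.10290075]), array([0.00044532, 0.0005247 , 0.0003836 ]))
s 0.0899 lat -0.0006 z 0.1025 psi 8.0 t 25.7 gap 45.0 Fs 0.1 Flat 0.3 Fz -2.9
```

View pics/s12.png

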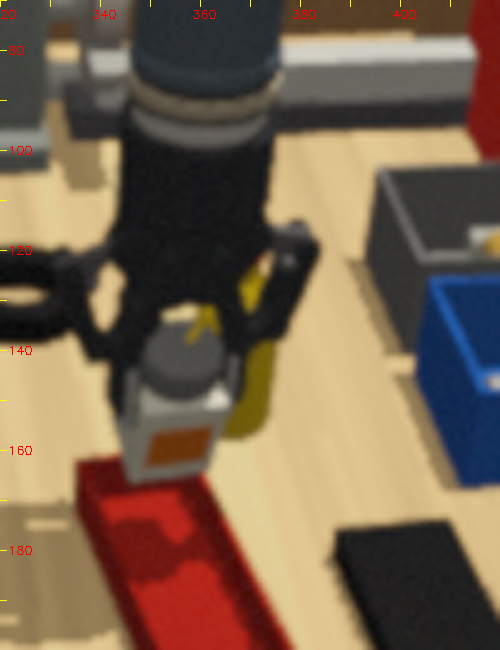

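```bash
python3 -c "
from h import *
slot(.050,.06)"
```

```text
slot [0.6481 0.105 ]
t 25.80 tcp [0.6417 0.145  0.1025] psi 8.1 q1 0.05 q6 -0.09 F [-0.8 -0.5 -2.6] gap 44.9
  shift [1.699 0.03  1.62 ] turn [-0.01 -0.01  0.03]
```

{"op": "carry_out", "data": {
  "commands": [
    [[0,0.03,0.9,0,0,0,35],[0.6,0.03,1.6,0,0,0,35],[1.1,0.03,1.6,0,0,0,35],[1.6,0.03,1.6,0,0,0,35],[1.6,0.03,1.6,0,0,0,35]]
  ]
}}

```text
t: 26.3
tcp_pos: [0.6464, 0.1058, 0.0604]
tool_rot: [0.462, 0.536, -0.465, 0.532]
force: [-1.2, 0.5, -2.7]
finger_gap: 0.525
```

{"op": "carry_out", "data": {
  "commands": [
    [[0.2,0,0,0,0,0,35],[0.4,0,0,0,0,0,35],[0.6,0,0,0,0,0,35],[0.6,0,0,0,0,0,35],[0.6,0,0,0,0,0,35]]
  ],
  "force": 25
}}

```text
t: 26.8
tcp_pos: [0.649, 0.1055, 0.0489]
tool_rot: [0.464, 0.534, -0.464, 0.534]
force: [-1.1, 0.5, -1.7]
finger_gap: 0.526
```

Run:
```python
from h import *
where()
s=snap('side');crop(s,320,70,420,230,4,'s13.png')
```

```text
s 0.0504 lat 0.0011 z 0.0489 psi 8.1 t 26.8 gap 44.9 Fs 0.6 Flat -1.0 Fz -1.7
```

View pics/s13.png

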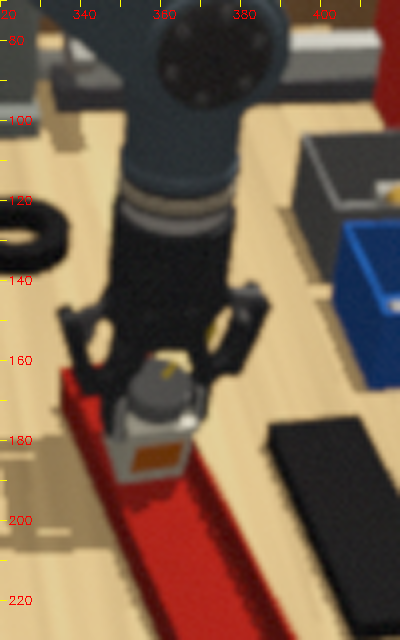

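{"op": "carry_out", "data": {
  "commands": [
    [[0.1,0,0,0,0,0,35],[0.2,0,0,0,0,0,35],[0.3,0,0,0,0,0,35],[0.3,0,0,0,0,0,35],[0.3,0,0,0,0,0,35]]
  ]
}}

```text
t: 27.35
tcp_pos: [0.6489, 0.1053, 0.0411]
tool_rot: [0.464, 0.534, -0.464, 0.534]
force: [-0.4, 1.1, -1.8]
finger_gap: 0.527
```

Run:
```python
from h import *
where()
```

```text
s 0.0502 lat 0.0009 z 0.0411 psi 8.1 t 27.4 gap 45.0 Fs 1.1 Flat -0.2 Fz -1.8
```

{"op": "carry_out", "data": {
  "commands": [
    [[0.1,0,0,0,0,0,35],[0.2,0,0,0,0,0,35],[0.2,0,0,0,0,0,35],[0.2,0,0,0,0,0,35],[0.2,0,0,0,0,0,35]]
  ]
}}

```text
t: 27.85
tcp_pos: [0.6494, 0.1054, 0.04]
tool_rot: [0.464, 0.534, -0.463, 0.534]
force: [-5.2, -0.5, 16.0]
finger_gap: 0.524
```

Run:
```python
from h import *
where()
s=snap('side');crop(s,320,130,420,230,6,'s14.png')
```

```text
s 0.0502 lat 0.0013 z 0.0400 psi 8.1 t 27.9 gap 44.8 Fs 0.2 Flat -5.2 Fz 16.0
```

View pics/s14.png

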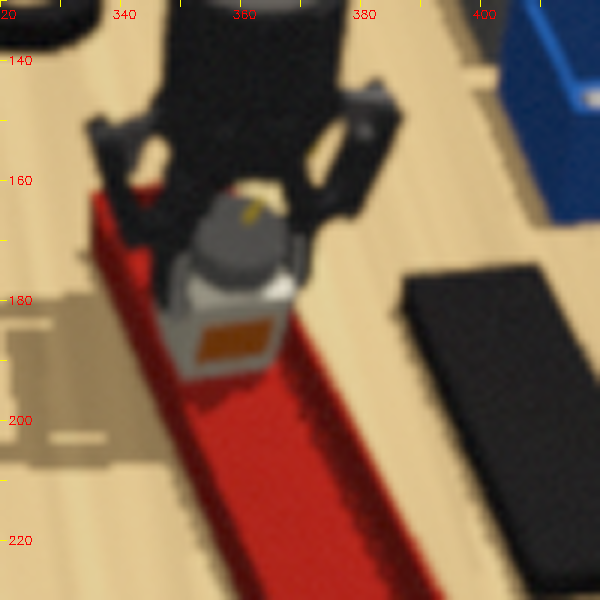

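{"op": "carry_out", "data": {
  "commands": [
    [[0,0,0,0,0,0,50],[0,0,0,0,0,0,56],[0,0,0,0,0,0,62],[-0.2,0,0,0,0,0,66],[-0.3,0,0,0,0,0,70]]
  ]
}}

```text
t: 28.4
tcp_pos: [0.6492, 0.1053, 0.0439]
tool_rot: [0.464, 0.534, -0.464, 0.534]
force: [0.3, -0.5, 0.2]
finger_gap: 0.824
```

Run:
```python
from h import *
where()
s=snap('side');crop(s,320,130,420,230,6,'s15.png')
```

```text
s 0.0502 lat 0.0011 z 0.0439 psi 8.1 t 28.4 gap 70.4 Fs -0.5 Flat 0.2 Fz 0.2
```

View pics/s15.png

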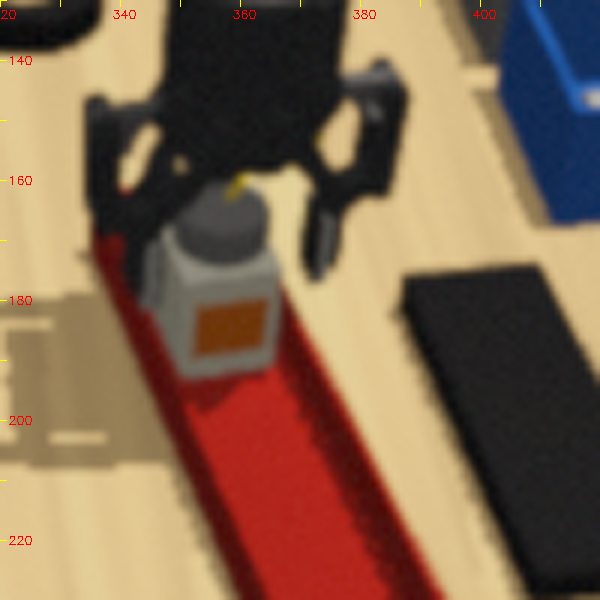

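```bash
cat >> h.py <<'E'
def wire(s,x,y,z0,deg,lx,ly,h,f,box,k):
    a=np.radians(deg); r=np.array([[np.cos(a),-np.sin(a)],[np.sin(a),np.cos(a)]])
    c=np.array([[1,1],[1,-1],[-1,-1],[-1,1]])*[lx/2,ly/2]@r.T+[x,y]
    P=np.r_[np.c_[c,np.full(4,z0)],np.c_[c,np.full(4,z0+h)]]; q=proj(s,P)
    u0,v0,u1,v1=box; im=cv2.cvtColor(s['image'][v0:v1,u0:u1],cv2.COLOR_RGB2BGR); im=cv2.resize(im,None,fx=k,fy=k,interpolation=cv2.INTER_CUBIC)
    q=((q-[u0-.5,v0-.5])*k).astype(int)
    for i,j in [(0,1),(1,2),(2,3),(3,0),(4,5),(5,6),(6,7),(7,4),(0,4),(1,5),(2,6),(3,7)]: cv2.line(im,tuple(map(int,q[i])),tuple(map(int,q[j])),(0,255,0),1)
    cv2.imwrite('pics/'+f,im)
E
python3 - <<'E'
from h import *
s=snap('side')
a=np.radians(TH); p=C+.053*np.array([-np.sin(a),np.cos(a)])-.003*np.array([np.cos(a),np.sin(a)])
wire(s,p[0],p[1],.005,TH,.046,.046,.058,'w15.png',(320,130,420,230),6)
E
```

```text
(no output)
```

View pics/w15.png

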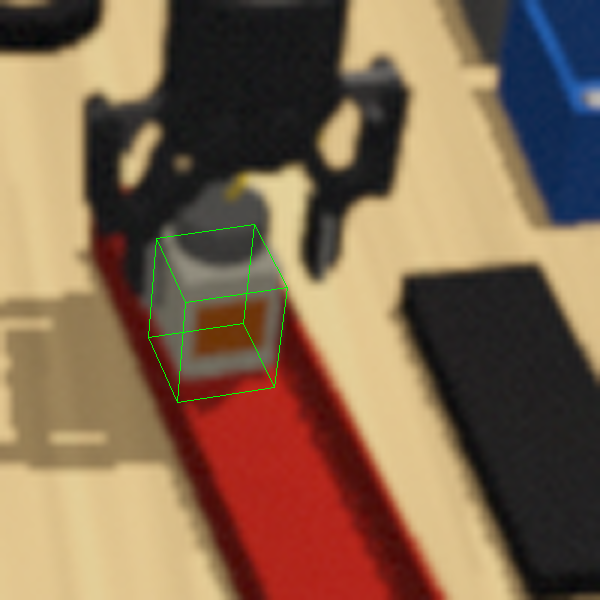

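Run:
```python
from h import *
s=manip.snapshot('side'); a=np.radians(TH)
uv=np.array([[182,382],[275,370],[228,376]])/6+[320-.5,130-.5]
for p in plane(s,uv,.005):
    d=p[:2]-C; print('s',-d[0]*np.sin(a)+d[1]*np.cos(a),'lat',d@[np.cos(a),np.sin(a)])
uv=np.array([[97,198],[95,195]])/6+[319.5,129.5]
```

```text
s 0.04273354519976825 lat -0.019923537564361053
s 0.041426894732005254 lat 0.02384087073618544
s 0.042131738106261286 lat 0.0016690457662951832
```

{"op": "carry_out", "data": {
  "commands": [
    [[0,0,-0.2,0,0,0,70],[0,0,-0.4,0,0,0,70],[0,0,-0.6,0,0,0,70],[0,0,-0.6,0,0,0,70],[0.0,0,-0.6,0,0,0,70]]
  ]
}}

```text
t: 29.05
tcp_pos: [0.6468, 0.1205, 0.0437]
tool_rot: [0.463, 0.534, -0.463, 0.534]
force: [1.0, 0.9, -0.5]
finger_gap: 0.818
```

{"op": "carry_out", "data": {
  "commands": [
    [[0,0,0,0,0,0,40],[0,0,0,0,0,0,35],[0,0,0,0,0,0,35],[0,0,0,0,0,0,35],[0.0,0,0,0,0,0,35]]
  ],
  "force": 60
}}

```text
t: 29.55
tcp_pos: [0.6474, 0.12, 0.0442]
tool_rot: [0.464, 0.534, -0.463, 0.534]
force: [1.4, -1.1, 1.9]
finger_gap: 0.521
```

Run:
```python
from h import *
where()
s=snap('side');crop(s,320,130,420,230,6,'s16.png')
```

```text
s 0.0649 lat 0.0014 z 0.0442 psi 8.0 t 29.6 gap 44.5 Fs -1.3 Flat 1.3 Fz 1.9
```

View pics/s16.png

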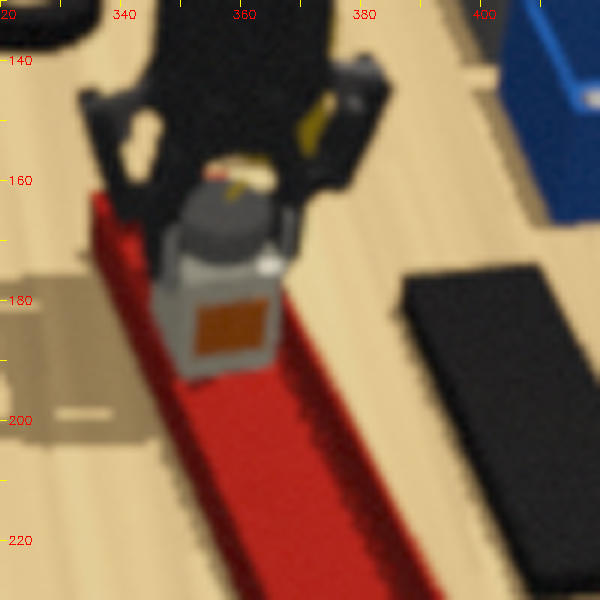

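{"op": "carry_out", "data": {
  "commands": [
    [[-0.12,-0.04,-0.4,0,0,0,35],[-0.12,-0.04,-0.9,0,0,0,35],[-0.12,-0.04,-1.5,0,0,0,35],[-0.12,-0.04,-1.9,0,0,0,35],[-0.12,-0.04,-2.1,0,0,0,35]]
  ]
}}

```text
t: 30.1
tcp_pos: [0.6377, 0.1741, 0.0465]
tool_rot: [0.463, 0.535, -0.463, 0.534]
force: [0.3, -0.2, -2.1]
finger_gap: 0.523
```

{"op": "carry_out", "data": {
  "commands": [
    [[0,0,-0.1,0,0,0,35],[0,0,-0.2,0,0,0,35],[0,0,-0.3,0,0,0,35],[0,0,-0.35,0,0,0,35],[0,0,-0.35,0,0,0,35]]
  ]
}}

```text
t: 30.6
tcp_pos: [0.6376, 0.1793, 0.0469]
tool_rot: [0.463, 0.533, -0.464, 0.534]
force: [0.4, -4.5, -1.1]
finger_gap: 0.525
```

Run:
```python
from h import *
where()
```

```text
s 0.1250 lat 0.0001 z 0.0469 psi 8.1 t 30.6 gap 44.8 Fs -4.5 Flat -0.2 Fz -1.1
```

{"op": "carry_out", "data": {
  "commands": [
    [[0.1,0,0.04,0,0,0,35],[0.14,0,0.04,0,0,0,35],[0.14,0,0.04,0,0,0,55],[0.14,0,0.04,0,0,0,65],[0.1,0,0.04,0,0,0,70]]
  ]
}}

```text
t: 31.1
tcp_pos: [0.6373, 0.1803, 0.0442]
tool_rot: [0.464, 0.534, -0.463, 0.534]
force: [-0.3, -0.2, -1.0]
finger_gap: 0.825
```

{"op": "carry_out", "data": {
  "commands": [
    [[-1.0,0,0,0,0,0,70],[-2.5,0,0,0,0,0,70],[-4.2,0,0,0,0,0,70],[-5.0,0,0.8,0,0,0,70],[-5.0,-1.2,0,0.8,0,0,70]]
  ]
}}

```text
t: 31.6
tcp_pos: [0.6154, 0.173, 0.1743]
tool_rot: [0.487, 0.512, -0.48, 0.52]
force: [0.2, 1.0, 0.5]
finger_gap: 0.82
```

Run:
```python
from h import *
to(.475,.197,.16,0)
s=snap('side');crop(s,260,100,390,210,6,'s17.png')
```

```text
t 31.60 tcp [0.6154 0.173  0.1743] psi 3.7 q1 0.10 q6 0.04 F [0.2 1.  0.5] gap 70.0
  shift [ 0.482 -5.548 -1.324] turn [ 0.75  0.   -0.18]
```

View pics/s17.png

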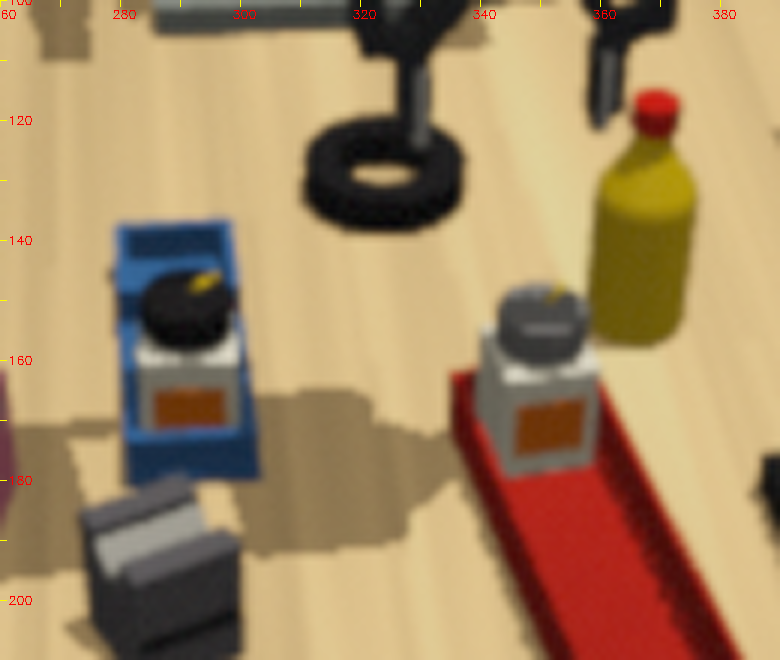

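{"op": "carry_out", "data": {
  "commands": [
    [[0,-1.4,-0.3,0.4,0,0,70],[0.2,-2.8,-0.7,0.75,0,0,70],[0.4,-4.2,-1.0,0.75,0,0,70],[0.5,-5.4,-1.3,0.75,0,-0.18,70],[0.5,-5.55,-1.32,0.75,0,-0.18,70]]
  ]
}}

```text
t: 32.15
tcp_pos: [0.4616, 0.1993, 0.1561]
tool_rot: [0.492, 0.507, -0.504, 0.496]
force: [-0.5, 0.7, -0.5]
finger_gap: 0.822
```

{"op": "carry_out", "data": {
  "commands": [
    [[0,0,0,0,0,0,70],[0.6,0,0,0,0,0,70],[1.4,0,0,0,0,0,70],[2.2,0,0,0,0,0,70],[2.2,0,0,0,0,0,70]]
  ]
}}

```text
t: 32.65
tcp_pos: [0.4666, 0.1982, 0.0999]
tool_rot: [0.494, 0.505, -0.504, 0.497]
force: [0.8, 0.1, 0.2]
finger_gap: 0.822
```

Run:
```python
from h import *
to(.475,.197,.044,0)
s=snap('side');crop(s,260,100,390,210,6,'s18.png')
```

```text
t 32.65 tcp [0.4666 0.1982 0.0999] psi 0.3 q1 0.18 q6 0.17 F [0.8 0.1 0.2] gap 70.2
  shift [2.231 0.375 0.047] turn [0.05 0.01 0.21]
```

View pics/s18.png

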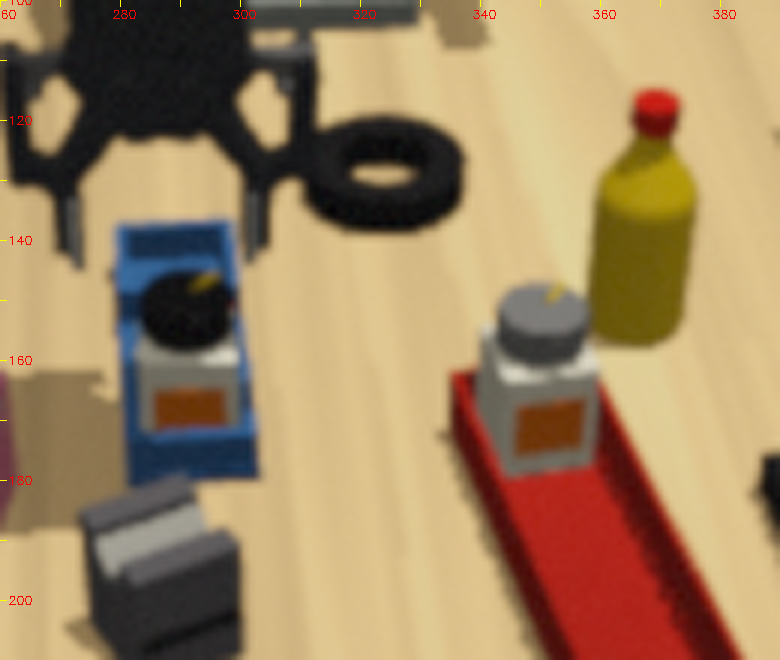

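{"op": "carry_out", "data": {
  "commands": [
    [[0,0.37,0.05,0,0,0.2,70],[0.8,0.37,0.05,0,0,0.2,70],[1.6,0.37,0.05,0,0,0.2,70],[2.2,0.37,0.05,0,0,0.2,70],[2.2,0.37,0.05,0,0,0.2,70]]
  ]
}}

```text
t: 33.2
tcp_pos: [0.4753, 0.1972, 0.0462]
tool_rot: [0.499, 0.501, -0.498, 0.502]
force: [-0.3, -0.2, -0.3]
finger_gap: 0.817
```

{"op": "carry_out", "data": {
  "commands": [
    [[0,0,0,0,0,0,50],[0,0,0,0,0,0,35],[0,0,0,0,0,0,35],[0,0,0,0,0,0,35],[0,0,0,0,0,0,35]]
  ],
  "force": 70
}}

```text
t: 33.7
tcp_pos: [0.4761, 0.1975, 0.0484]
tool_rot: [0.5, 0.5, -0.497, 0.503]
force: [0.1, -0.5, 6.6]
finger_gap: 0.522
```

Run:
```python
from h import *
to(.475,.197,.044,0)
```

```text
t 33.70 tcp [0.4761 0.1975 0.0484] psi 0.3 q1 0.18 q6 0.17 F [ 0.1 -0.5  6.6] gap 44.5
  shift [ 0.177 -0.045  0.021] turn [ 0.06 -0.   -0.06]
```

{"op": "carry_out", "data": {
  "commands": [
    [[-1.0,0,0,0,0,0,35],[-2.2,0,0,0,0,0,35],[-3.6,0,0,0,0,0,35],[-4.4,0,0,0,0,0,35],[-4.4,0,0,0,0,0,35]]
  ]
}}

```text
t: 34.2
tcp_pos: [0.4766, 0.1979, 0.16]
tool_rot: [0.501, 0.499, -0.496, 0.504]
force: [0.4, 0.7, -0.6]
finger_gap: 0.516
```

Run:
```python
from h import *
slot(.072,.15)
```

```text
slot [0.645  0.1268]
t 34.20 tcp [0.4766 0.1979 0.16  ] psi 0.3 q1 0.18 q6 0.17 F [ 0.4  0.7 -0.6] gap 44.1
  shift [0.463 6.713 2.882] turn [-1.56 -0.   -0.11]
```

{"op": "carry_out", "data": {
  "commands": [
    [[0,1.8,0.75,-0.4,0,0,35],[0,3.6,1.5,-0.8,0,0,35],[0,5.4,2.3,-1.2,0,0,35],[0.3,6.7,2.9,-1.56,0,0,35],[0.3,6.7,2.9,-1.56,0,0,35]]
  ]
}}

```text
t: 34.7
tcp_pos: [0.6465, 0.1227, 0.1471]
tool_rot: [0.465, 0.532, -0.464, 0.535]
force: [-0.8, -0.5, -2.3]
finger_gap: 0.518
```

{"op": "carry_out", "data": {
  "commands": [
    [[0.3,0,0,0,0,0,35],[0.6,0,0,0,0,0,35],[0.8,0,0,0,0,0,35],[0.8,0,0,0,0,0,35],[0.8,0,0,0,0,0,35]]
  ]
}}

```text
t: 35.2
tcp_pos: [0.6417, 0.1263, 0.1295]
tool_rot: [0.463, 0.534, -0.463, 0.535]
force: [0.1, -0.9, -1.7]
finger_gap: 0.52
```

Run:
```python
from h import *
slot(.072,.0485)
where()
s=snap('side');crop(s,300,90,430,210,6,'s19.png')
```

```text
slot [0.645  0.1268]
t 35.20 tcp [0.6417 0.1263 0.1295] psi 8.2 q1 0.02 q6 -0.12 F [ 0.1 -0.9 -1.7] gap 44.4
  shift [ 3.239e+00  1.280e-01 -2.000e-03] turn [ 0.01  0.01 -0.01]
s 0.0720 lat -0.0033 z 0.1295 psi 8.2 t 35.2 gap 44.4 Fs -0.9 Flat -0.1 Fz -1.7
```

View pics/s19.png

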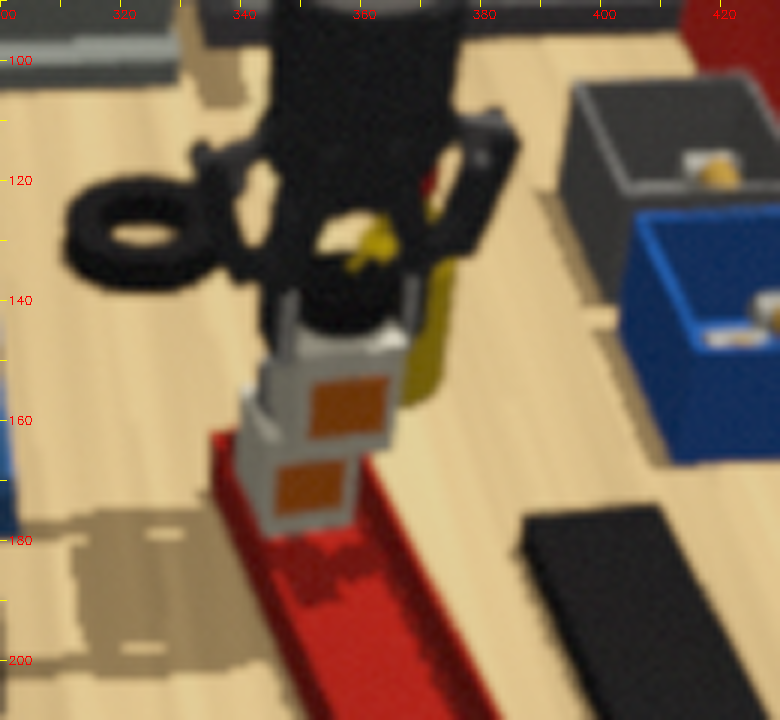

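{"op": "carry_out", "data": {
  "commands": [
    [[0.9,0.13,0,0,0,0,35],[1.7,0.13,0,0,0,0,35],[2.4,0.13,0,0,0,0,35],[2.8,0.13,0,0,0,0,35],[2.8,0.13,0,0,0,0,35]]
  ]
}}

```text
t: 35.75
tcp_pos: [0.6447, 0.1263, 0.0584]
tool_rot: [0.463, 0.534, -0.464, 0.534]
force: [0.2, 0.2, -2.2]
finger_gap: 0.518
```

Run:
```python
from h import *
where()
```

```text
s 0.0715 lat -0.0003 z 0.0584 psi 8.1 t 35.8 gap 44.3 Fs 0.2 Flat 0.2 Fz -2.2
```

Inside the rim with no contact. Lower near the floor and push toward jar a.

{"op": "carry_out", "data": {
  "commands": [
    [[0.2,0,0,0,0,0,35],[0.4,0,0,0,0,0,35],[0.45,0,-0.1,0,0,0,35],[0.45,0,-0.2,0,0,0,35],[0.45,0,-0.25,0,0,0,35]]
  ]
}}

```text
t: 36.25
tcp_pos: [0.6449, 0.1327, 0.0486]
tool_rot: [0.464, 0.533, -0.463, 0.535]
force: [-0.6, -1.0, -1.7]
finger_gap: 0.522
```

Run:
```python
from h import *
where()
```

```text
s 0.0779 lat 0.0008 z 0.0486 psi 8.1 t 36.2 gap 44.6 Fs -0.9 Flat -0.7 Fz -1.7
```

{"op": "carry_out", "data": {
  "commands": [
    [[0,0,-0.05,0,0,0,35],[0,0,-0.1,0,0,0,35],[0,0,-0.12,0,0,0,35],[0,0,-0.12,0,0,0,35],[0,0,-0.12,0,0,0,35]]
  ]
}}

```text
t: 36.75
tcp_pos: [0.645, 0.1331, 0.0489]
tool_rot: [0.463, 0.533, -0.463, 0.536]
force: [0.3, -6.9, 0.1]
finger_gap: 0.518
```

Run:
```python
from h import *
where()
```

```text
s 0.0783 lat 0.0009 z 0.0489 psi 8.2 t 36.8 gap 44.2 Fs -6.8 Flat -0.6 Fz 0.1
```

{"op": "carry_out", "data": {
  "commands": [
    [[0.08,0,0.08,0,0,0,35],[0.14,0,0.1,0,0,0,35],[0.14,0,0.1,0,0,0,50],[0.14,0,0.1,0,0,0,60],[0.0,0,0.1,0,0,0,70]]
  ]
}}

```text
t: 37.25
tcp_pos: [0.6443, 0.1333, 0.0479]
tool_rot: [0.463, 0.534, -0.463, 0.534]
force: [-0.3, -0.4, -0.6]
finger_gap: 0.82
```

{"op": "carry_out", "data": {
  "commands": [
    [[-1.0,0,0,0,0,0,70],[-2.5,0,0,0,0,0,70],[-4.2,0,0,0,0,0,70],[-4.6,0,1.5,0,0,0,70],[-4.6,0,3,0,0,0,70]]
  ]
}}

```text
t: 37.75
tcp_pos: [0.6572, 0.0594, 0.1672]
tool_rot: [0.464, 0.532, -0.461, 0.537]
force: [-0.3, 0.1, -0.1]
finger_gap: 0.817
```

{"op": "carry_out", "data": {
  "commands": [
    [[0,0,1.8,0,0,0,80],[0,0,3.6,0,0,0,80],[0,0,5.4,0,0,0,80],[0,0,6.4,0,0,0,80],[0,0,6.4,0,0,0,80]]
  ]
}}

```text
t: 38.25
tcp_pos: [0.6784, -0.1041, 0.1637]
tool_rot: [0.465, 0.532, -0.464, 0.534]
force: [-0.1, 0.2, 0.6]
finger_gap: 0.934
```

Run:
```python
from h import *
where()
s=snap('side','side20.png');crop(s,260,110,390,220,6,'s20.png');t=snap('top','top20.png')
```

```text
s -0.1612 lat 0.0006 z 0.1637 psi 7.8 t 38.2 gap 79.7 Fs 0.3 Flat -0.1 Fz 0.6
```

View pics/s20.png

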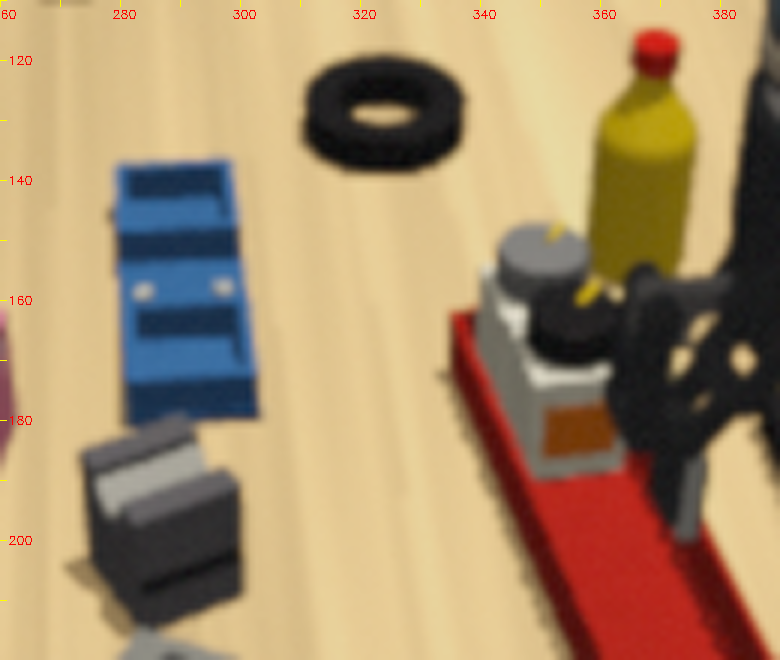

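View pics/top20.png

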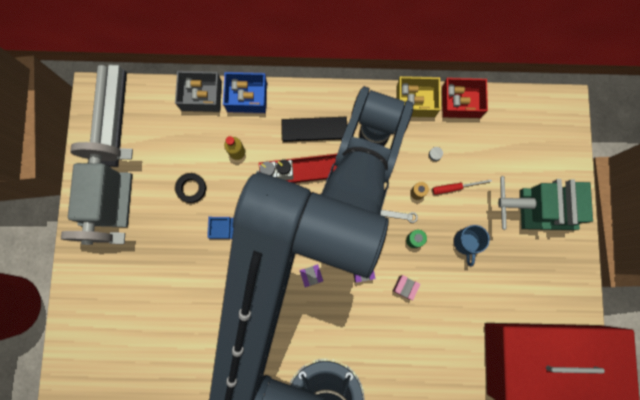

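Run:
```python
from h import *
to(.458,.060,.15,-64)
```

```text
t 38.35 tcp [ 0.6774 -0.0997  0.1634] psi 8.0 q1 -0.31 q6 -0.45 F [ 0.3 -0.4 -0.4] gap 79.9
  shift [ 0.526 -7.797 -7.553] turn [ 1.441e+01 -1.000e-02 -1.000e-02]
```

{"op": "carry_out", "data": {
  "commands": [
    [[0,-1.2,-1.2,1.7,0,0,80],[0,-2.4,-2.4,3.4,0,0,80],[0,-3.6,-3.6,5.1,0,0,80],[0,-4.8,-4.8,6.8,0,0,80],[0,-6.0,-6.0,8.5,0,0,80]]
  ]
}}

```text
t: 38.85
tcp_pos: [0.5058, 0.0304, 0.1633]
tool_rot: [0.627, 0.328, -0.626, 0.329]
force: [0.4, 1.8, 0.4]
finger_gap: 0.932
```

Run:
```python
from h import *
to(.458,.060,.12,-64)
```

```text
t 38.85 tcp [0.5058 0.0304 0.1633] psi -34.6 q1 -0.16 q6 0.44 F [0.4 1.8 0.4] gap 79.6
  shift [ 1.73  -2.246  0.114] turn [ 5.88 -0.02 -0.01]
```

{"op": "carry_out", "data": {
  "commands": [
    [[0.2,-0.7,0,1.5,0,0,80],[0.5,-1.4,0.1,3.0,0,0,80],[0.9,-2.1,0.1,4.5,0,0,80],[1.2,-2.1,0.1,5.9,0,0,80],[1.2,-2.1,0.1,5.9,0,0,80]]
  ]
}}

```text
t: 39.35
tcp_pos: [0.4616, 0.0572, 0.1326]
tool_rot: [-0.688, -0.161, 0.689, -0.161]
force: [-0.6, 0.5, -0.2]
finger_gap: 0.939
```

Run:
```python
from h import *
to(.458,.060,.036,-64)
s=snap('side');crop(s,230,120,340,250,5.5,'s21.png')
to(.458,.060,.036,-64)
```

```text
t 39.35 tcp [0.4616 0.0572 0.1326] psi -63.7 q1 -0.12 q6 0.99 F [-0.6  0.5 -0.2] gap 80.2
  shift [ 3.864 -0.163  0.077] turn [0.06 0.   0.  ]
t 39.40 tcp [0.4627 0.0566 0.1331] psi -63.6 q1 -0.12 q6 0.99 F [-0.3 -0.   0.7] gap 80.0
  shift [ 3.882 -0.206  0.112] turn [ 0.08 -0.01 -0.01]
```

View pics/s21.png

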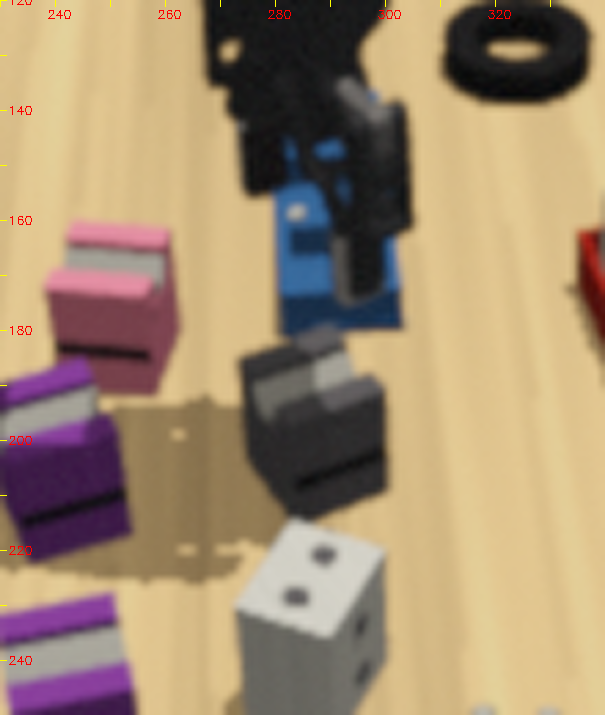

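Run:
```python
from h import *
s=snap('side')
wire(s,.459,.059,0,26.5,.050,.055,.065,'w21.png',(255,160,320,230),9)
```

```text
(no output)
```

View pics/w21.png

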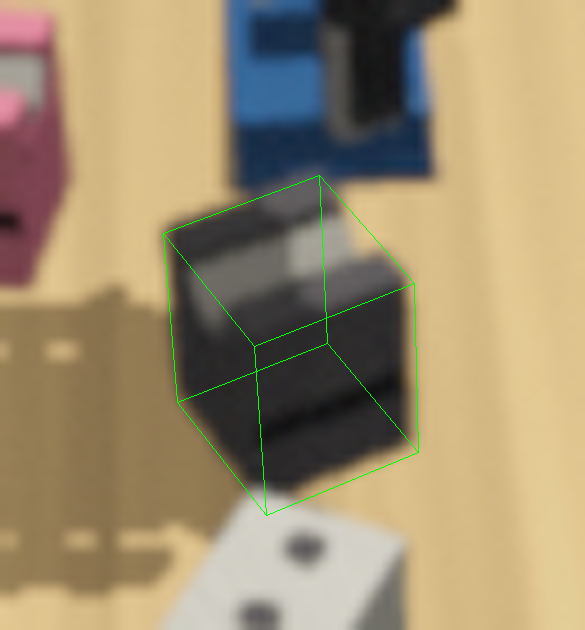

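Run:
```python
from h import *
to(.458,.061,.037,-64)
```

```text
t 39.45 tcp [0.4634 0.0562 0.1333] psi -63.6 q1 -0.12 q6 0.99 F [-0.4 -0.9 -0.4] gap 79.9
  shift [ 3.852 -0.271  0.115] turn [ 0.07 -0.02 -0.02]
```

{"op": "carry_out", "data": {
  "commands": [
    [[0.6,-0.25,0.1,0,0,0,80],[1.4,-0.25,0.1,0,0,0,80],[2.4,-0.25,0.1,0,0,0,80],[3.4,-0.25,0.1,0,0,0,80],[3.8,-0.25,0.1,0,0,0,80]]
  ]
}}

```text
t: 39.95
tcp_pos: [0.4584, 0.0599, 0.0368]
tool_rot: [0.689, 0.16, -0.689, 0.16]
force: [-0.3, 0.3, -0.1]
finger_gap: 0.937
```

{"op": "carry_out", "data": {
  "commands": [
    [[0,0,0,0,0,0,60],[0,0,0,0,0,0,45],[0,0,0,0,0,0,45],[0,0,0,0,0,0,45],[0,0,0,0,0,0,45]]
  ],
  "force": 90
}}

```text
t: 40.45
tcp_pos: [0.4591, 0.0597, 0.0389]
tool_rot: [0.69, 0.159, -0.688, 0.16]
force: [0.0, 1.8, 5.5]
finger_gap: 0.625
```

Run:
```python
from h import *
to(.458,.061,.037,-64)
```

```text
t 40.45 tcp [0.4591 0.0597 0.0389] psi -63.9 q1 -0.11 q6 1.00 F [0.  1.8 5.5] gap 53.4
  shift [ 0.076 -0.065  0.016] turn [ 0.02 -0.03 -0.02]
```

{"op": "carry_out", "data": {
  "commands": [
    [[-1.0,0,0,0,0,0,45],[-2.2,0,0,0,0,0,45],[-3.6,0,0,0,0,0,45],[-4.4,0,0,0,0,0,45],[-4.4,0,0,-1.0,0,0,45]]
  ]
}}

```text
t: 40.95
tcp_pos: [0.46, 0.0595, 0.1506]
tool_rot: [0.684, 0.189, -0.678, 0.192]
force: [0.9, 0.2, -6.1]
finger_gap: 0.626
```

Run:
```python
from h import *
slot(.021,.145)
```

```text
slot [0.6521 0.0763]
t 40.95 tcp [0.46   0.0595 0.1506] psi -58.7 q1 -0.11 q6 0.91 F [ 0.9  0.2 -6.1] gap 53.4
  shift [ 0.288  3.412 -6.918] turn [-13.37  -0.03  -0.1 ]
```

{"op": "carry_out", "data": {
  "commands": [
    [[0,0.7,-1.4,-1.7,0,0,45],[0,1.4,-2.8,-3.4,0,0,45],[0,2.1,-4.2,-5.1,0,0,45],[0,2.8,-5.6,-6.8,0,0,45],[0.0,3.3,-6.7,-8.5,0,0,45]]
  ]
}}

```text
t: 41.45
tcp_pos: [0.6461, 0.0754, 0.1475]
tool_rot: [0.565, 0.425, -0.564, 0.426]
force: [0.2, -1.0, -4.8]
finger_gap: 0.626
```

{"op": "carry_out", "data": {
  "commands": [
    [[0,0,0,-1.7,0,0,45],[0,0,0,-3.4,0,0,45],[0,0,0,-4.8,0,0,45],[0,0,0,-4.8,0,0,45],[0.0,0,0,-4.8,0,0,45]]
  ]
}}

```text
t: 41.95
tcp_pos: [0.6435, 0.0756, 0.1475]
tool_rot: [0.466, 0.531, -0.467, 0.532]
force: [0.3, -0.1, -5.8]
finger_gap: 0.622
```

Run:
```python
from h import *
s=snap('side');crop(s,300,90,430,210,6,'s22.png')
where()
slot(.021,.048)
```

```text
s 0.0215 lat -0.0085 z 0.1477 psi 7.5 t 42.0 gap 53.5 Fs 0.3 Flat 0.3 Fz -5.3
slot [0.6521 0.0763]
t 42.00 tcp [0.6437 0.0756 0.1477] psi 7.5 q1 -0.06 q6 -0.19 F [ 0.2  0.3 -5.3] gap 53.5
  shift [3.988 0.337 0.013] turn [-0.12  0.01 -0.  ]
```

View pics/s22.png

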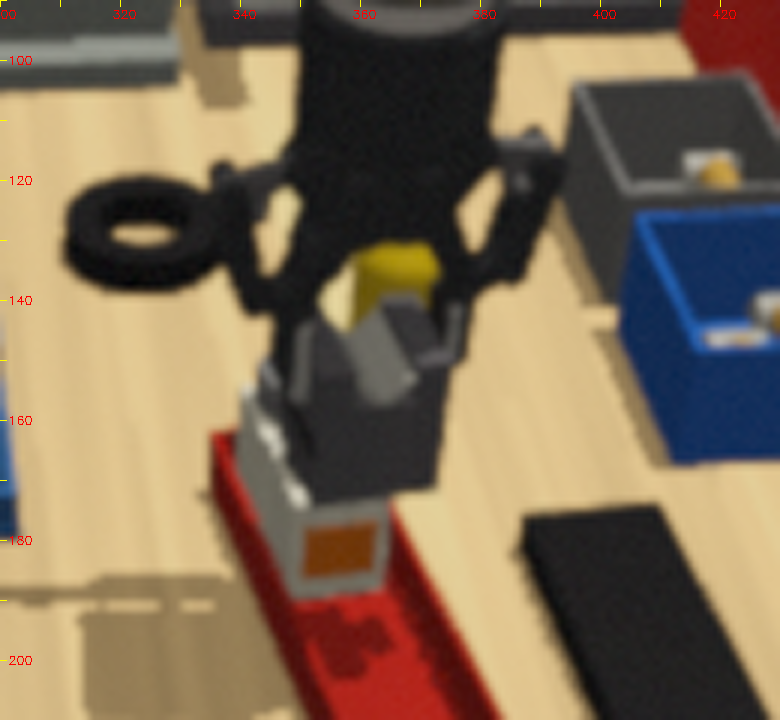

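{"op": "carry_out", "data": {
  "commands": [
    [[0.5,0.34,0,-0.12,0,0,45],[1.2,0.34,0,-0.12,0,0,45],[2.0,0.34,0,-0.12,0,0,45],[2.4,0.34,0,-0.12,0,0,45],[2.4,0.34,0,-0.12,0,0,45]]
  ]
}}

```text
t: 42.5
tcp_pos: [0.6515, 0.0768, 0.0857]
tool_rot: [0.462, 0.535, -0.464, 0.534]
force: [-0.2, 0.2, -5.2]
finger_gap: 0.626
```

Run:
```python
from h import *
s=snap('side');crop(s,320,110,420,220,6,'s23.png')
where()
slot(.021,.046)
```

```text
s 0.0214 lat 0.0004 z 0.0871 psi 8.2 t 42.5 gap 53.3 Fs -0.6 Flat -0.1 Fz -4.9
slot [0.6521 0.0763]
t 42.55 tcp [0.6525 0.0768 0.0871] psi 8.2 q1 -0.05 q6 -0.20 F [ 0.  -0.6 -4.9] gap 53.3
  shift [ 1.645 -0.017  0.016] turn [0.02 0.   0.  ]
```

View pics/s23.png

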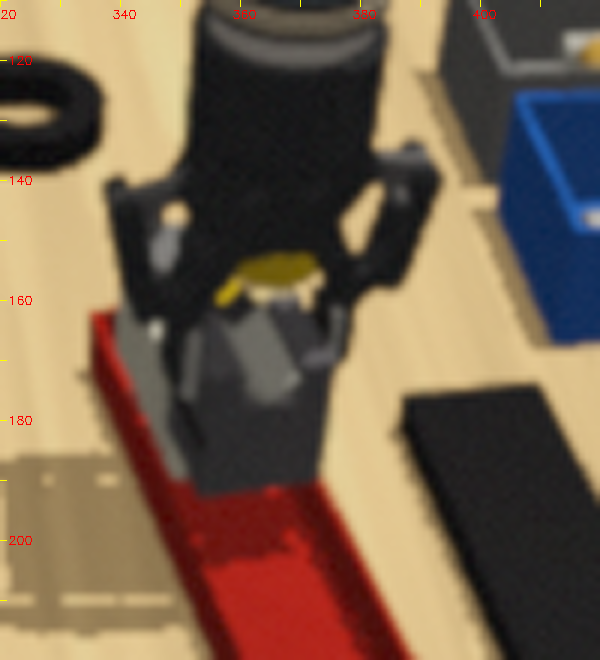

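{"op": "carry_out", "data": {
  "commands": [
    [[0.2,-0.01,0,0,0,0,45],[0.4,-0.01,0,0,0,0,45],[0.6,-0.01,0,0,0,0,45],[0.8,-0.01,0,0,0,0,45],[0.8,-0.01,0,0,0,0,45]]
  ]
}}

```text
t: 43.05
tcp_pos: [0.652, 0.0767, 0.0675]
tool_rot: [0.463, 0.534, -0.463, 0.535]
force: [-0.4, 0.4, -5.9]
finger_gap: 0.623
```

Run:
```python
from h import *
where()
```

```text
s 0.0214 lat -0.0001 z 0.0675 psi 8.2 t 43.0 gap 53.2 Fs 0.4 Flat -0.3 Fz -5.9
```

Inside, no contact. Down near the floor, then push.

{"op": "carry_out", "data": {
  "commands": [
    [[0.3,0,0,0,0,0,45],[0.6,0,0,0,0,0,45],[0.8,0,0,0,0,0,45],[0.85,0,0,0,0,0,45],[0.85,0,0,0,0,0,45]]
  ]
}}

```text
t: 43.55
tcp_pos: [0.6524, 0.0766, 0.0465]
tool_rot: [0.463, 0.534, -0.463, 0.535]
force: [0.0, -0.1, -5.8]
finger_gap: 0.624
```

{"op": "carry_out", "data": {
  "commands": [
    [[0,0,-0.1,0,0,0,45],[0,0,-0.2,0,0,0,45],[0,0,-0.3,0,0,0,45],[0,0,-0.3,0,0,0,45],[0,0,-0.3,0,0,0,45]]
  ]
}}

```text
t: 44.05
tcp_pos: [0.6516, 0.0843, 0.0472]
tool_rot: [0.463, 0.534, -0.463, 0.535]
force: [0.0, 0.7, -5.7]
finger_gap: 0.625
```

Run:
```python
from h import *
where()
```

```text
s 0.0290 lat 0.0006 z 0.0472 psi 8.2 t 44.0 gap 53.3 Fs 0.7 Flat 0.1 Fz -5.7
```

{"op": "carry_out", "data": {
  "commands": [
    [[0,0,-0.05,0,0,0,45],[0,0,-0.1,0,0,0,45],[0,0,-0.15,0,0,0,45],[0,0,-0.15,0,0,0,45],[0,0,-0.15,0,0,0,45]]
  ]
}}

```text
t: 44.55
tcp_pos: [0.6517, 0.0862, 0.0472]
tool_rot: [0.463, 0.533, -0.463, 0.536]
force: [0.8, -5.5, -4.5]
finger_gap: 0.62
```

Run:
```python
from h import *
where()
```

```text
s 0.0308 lat 0.0009 z 0.0472 psi 8.2 t 44.5 gap 53.0 Fs -5.6 Flat 0.0 Fz -4.5
```

{"op": "carry_out", "data": {
  "commands": [
    [[0.08,0,0.08,0,0,0,45],[0.14,0,0.1,0,0,0,45],[0.14,0,0.1,0,0,0,58],[0.14,0,0.1,0,0,0,66],[0.0,0,0.1,0,0,0,75]]
  ]
}}

```text
t: 45.05
tcp_pos: [0.6516, 0.0856, 0.0473]
tool_rot: [0.463, 0.534, -0.462, 0.535]
force: [0.3, -0.1, 0.9]
finger_gap: 0.872
```

{"op": "carry_out", "data": {
  "commands": [
    [[-1.0,0,0,0,0,0,80],[-2.5,0,0,0,0,0,80],[-4.2,0,0,0,0,0,80],[-4.6,-1.2,0,0,0,0,80],[-4.6,-3,0,0,0,0,80]]
  ]
}}

```text
t: 45.55
tcp_pos: [0.5812, 0.0745, 0.1657]
tool_rot: [0.466, 0.531, -0.46, 0.539]
force: [-0.5, -0.0, -0.9]
finger_gap: 0.936
```

Run:
```python
from h import *
s=snap('side','side24.png');crop(s,320,110,420,220,6,'s24.png')
where()
wire(s,.4545,-.0735,0,-27.7,.044,.055,.07,'w24.png',(250,200,330,270),8)
```

```text
s 0.0321 lat -0.0874 z 0.1615 psi 8.3 t 45.6 gap 80.0 Fs 1.6 Flat -11.7 Fz -3.7
```

View pics/side24.png

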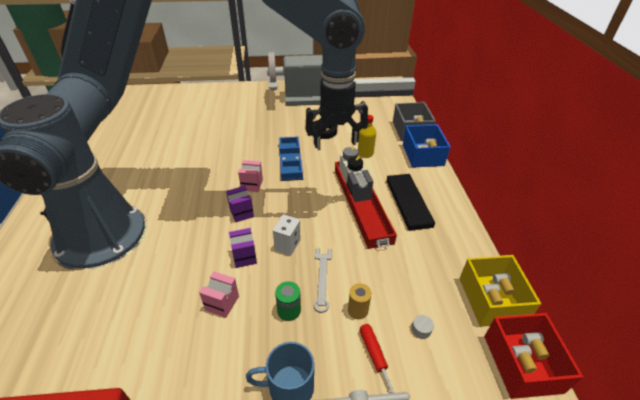

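View pics/w24.png

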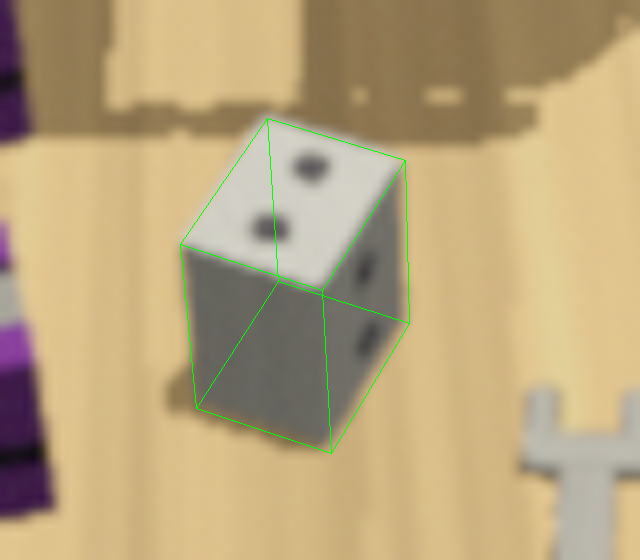

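Run:
```python
from h import *
s=snap('side','side25.png');crop(s,320,110,420,220,6,'s25.png')
to(.4545,-.0725,.14,62.3)
```

```text
t 45.65 tcp [0.5671 0.0753 0.1612] psi 8.2 q1 -0.06 q6 -0.21 F [-0.3  0.5  0.5] gap 79.9
  shift [ 0.899 -5.295  5.209] turn [-10.81  -0.08   0.11]
```

View pics/s25.png

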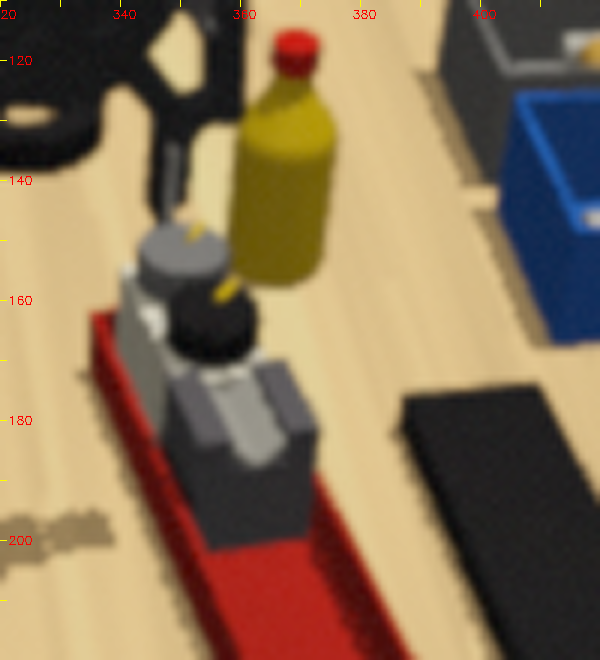

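Row good so far (V-block front face at crop (205–310, 545)). Next, the jaw block.

{"op": "carry_out", "data": {
  "commands": [
    [[0,-1.1,1.0,-1.7,0,0,80],[0,-2.2,2.1,-3.4,0,0,80],[0,-3.3,3.1,-5.1,0,0,80],[0,-4.3,4.2,-6.8,0,0,80],[0.4,-5.2,5.2,-8.5,0,0,80]]
  ]
}}

```text
t: 46.15
tcp_pos: [0.4671, -0.0738, 0.1532]
tool_rot: [0.236, 0.665, -0.236, 0.669]
force: [1.1, 0.0, 0.1]
finger_gap: 0.936
```

{"op": "carry_out", "data": {
  "commands": [
    [[0.2,0,0,-1.2,0,0,80],[0.5,0,0,-2.3,0,0,80],[0.5,0,0,-2.3,0,0,80],[0.5,0,0,-2.3,0,0,80],[0.5,0,0,-2.3,0,0,80]]
  ]
}}

```text
t: 46.65
tcp_pos: [0.4674, -0.0724, 0.1398]
tool_rot: [0.17, 0.685, -0.17, 0.687]
force: [0.3, 0.8, -0.5]
finger_gap: 0.939
```

Run:
```python
from h import *
s=snap('side');crop(s,230,150,350,280,5,'s26.png')
to(.4545,-.0725,.037,62.3)
```

```text
t 46.70 tcp [ 0.4674 -0.0723  0.1397] psi 62.2 q1 -0.39 q6 -1.48 F [ 0.1 -0.3 -0.8] gap 80.1
  shift [ 4.108 -0.249 -0.464] turn [-0.03  0.03 -0.01]
```

View pics/s26.png

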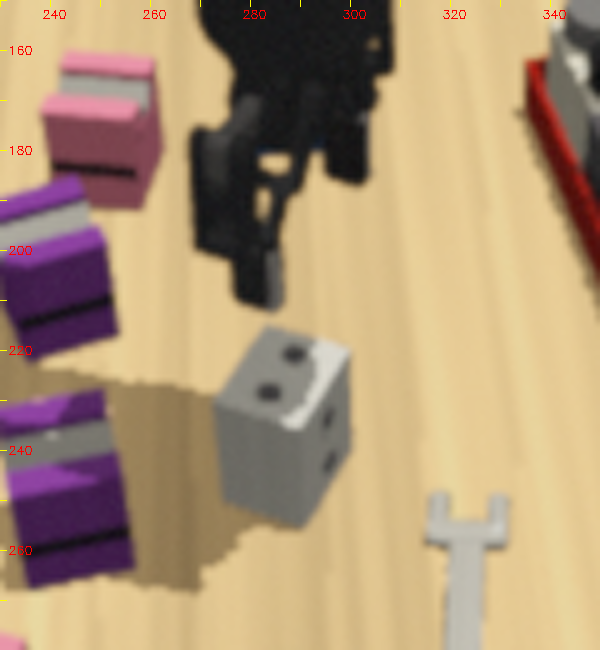

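{"op": "carry_out", "data": {
  "commands": [
    [[0.4,-0.25,-0.46,0,0,0,80],[1.4,-0.25,-0.46,0,0,0,80],[2.6,-0.25,-0.46,0,0,0,80],[3.7,-0.25,-0.46,0,0,0,80],[4.1,-0.25,-0.46,0,0,0,80]]
  ]
}}

```text
t: 47.2
tcp_pos: [0.4534, -0.0722, 0.0351]
tool_rot: [0.17, 0.687, -0.17, 0.686]
force: [-0.6, -0.5, -0.6]
finger_gap: 0.939
```

{"op": "carry_out", "data": {
  "commands": [
    [[0,0,0,0,0,0,60],[0,0,0,0,0,0,45],[0,0,0,0,0,0,45],[0,0,0,0,0,0,45],[0,0,0,0,0,0,45]]
  ],
  "force": 80
}}

```text
t: 47.7
tcp_pos: [0.4547, -0.0729, 0.0376]
tool_rot: [0.17, 0.685, -0.17, 0.688]
force: [0.5, 1.1, 2.4]
finger_gap: 0.629
```

Run:
```python
from h import *
to(.4545,-.0725,.037,62.3)
```

```text
t 47.70 tcp [ 0.4547 -0.0729  0.0376] psi 62.2 q1 -0.40 q6 -1.49 F [0.5 1.1 2.4] gap 53.7
  shift [ 0.026  0.012 -0.014] turn [-0.02  0.04 -0.01]
```

{"op": "carry_out", "data": {
  "commands": [
    [[-1.0,0,0,0,0,0,45],[-2.2,0,0,0,0,0,45],[-3.6,0,0,0,0,0,45],[-4.4,0,0,0,0,0,45],[-4.4,0,0,1.0,0,0,45]]
  ]
}}

```text
t: 48.2
tcp_pos: [0.4554, -0.0732, 0.1497]
tool_rot: [0.2, 0.675, -0.201, 0.681]
force: [0.2, -0.7, -4.9]
finger_gap: 0.629
```

Run:
```python
from h import *
slot(-.025,.145)
```

```text
slot [0.6586 0.0307]
t 48.20 tcp [ 0.4554 -0.0732  0.1497] psi 57.1 q1 -0.40 q6 -1.40 F [ 0.2 -0.7 -4.9] gap 53.7
  shift [0.239 7.91  4.562] turn [ 9.8   0.08 -0.06]
```

{"op": "carry_out", "data": {
  "commands": [
    [[0,1.6,0.9,1.7,0,0,45],[0,3.2,1.8,3.4,0,0,45],[0,4.8,2.7,5.1,0,0,45],[0,6.4,3.7,6.8,0,0,45],[0,7.9,4.55,8.5,0,0,45]]
  ]
}}

```text
t: 48.7
tcp_pos: [0.6576, 0.0328, 0.1467]
tool_rot: [0.434, 0.558, -0.434, 0.559]
force: [1.3, -1.1, -3.7]
finger_gap: 0.628
```

{"op": "carry_out", "data": {
  "commands": [
    [[0,0,0,1.2,0,0,45],[0,0,0,1.2,0,0,45],[0.5,0,0,1.2,0,0,45],[0.8,0,0,1.2,0,0,45],[0.8,0,0,1.2,0,0,45]]
  ]
}}

```text
t: 49.2
tcp_pos: [0.6539, 0.0313, 0.1248]
tool_rot: [0.46, 0.537, -0.462, 0.535]
force: [0.2, -0.9, -2.9]
finger_gap: 0.627
```

Run:
```python
from h import *
s=snap('side');crop(s,310,100,430,230,5,'s27.png')
where()
slot(-.025,.085)
```

```text
s -0.0240 lat -0.0037 z 0.1257 psi 8.7 t 49.2 gap 54.1 Fs -0.1 Flat 0.2 Fz -4.0
slot [0.6586 0.0307]
t 49.25 tcp [0.6549 0.0312 0.1257] psi 8.7 q1 -0.12 q6 -0.27 F [ 0.2 -0.1 -4. ] gap 54.1
  shift [1.629 0.149 0.042] turn [ 0.12 -0.    0.02]
```

View pics/s27.png

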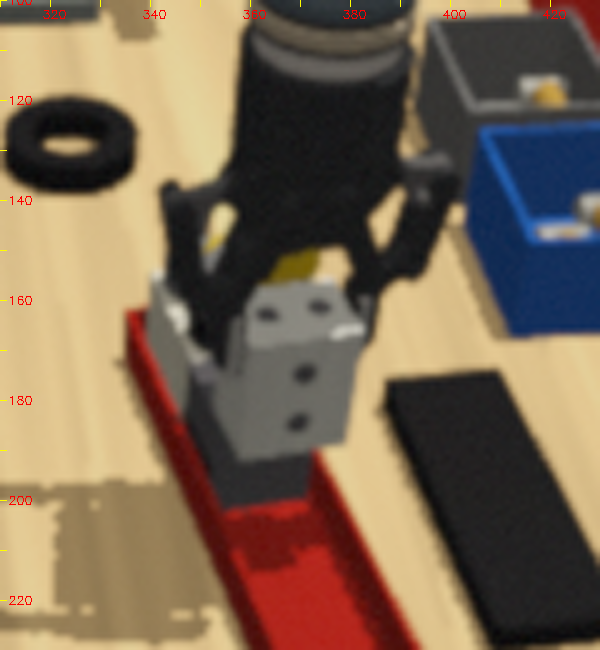

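{"op": "carry_out", "data": {
  "commands": [
    [[0.4,0.14,0.04,0.12,0,0,45],[0.9,0.14,0.04,0.12,0,0,45],[1.4,0.14,0.04,0.12,0,0,45],[1.6,0.14,0.04,0.12,0,0,45],[1.6,0.14,0.04,0.12,0,0,45]]
  ]
}}

```text
t: 49.75
tcp_pos: [0.659, 0.0313, 0.0853]
tool_rot: [0.463, 0.534, -0.464, 0.534]
force: [-0.5, 0.1, -4.4]
finger_gap: 0.634
```

Run:
```python
from h import *
where()
s=snap('side');crop(s,320,130,420,230,6,'s28.png')
where()
```

```text
s -0.0245 lat 0.0005 z 0.0853 psi 8.1 t 49.8 gap 54.2 Fs 0.2 Flat -0.5 Fz -4.4
s -0.0246 lat 0.0012 z 0.0862 psi 8.1 t 49.8 gap 53.9 Fs 0.1 Flat 1.1 Fz -3.5
```

View pics/s28.png

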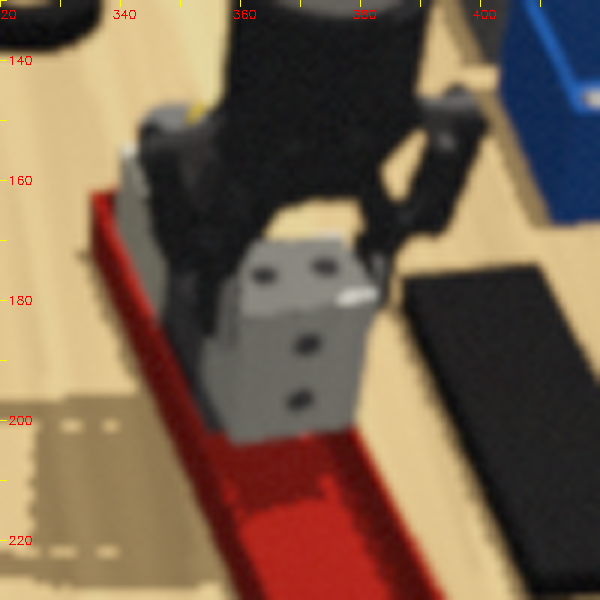

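{"op": "carry_out", "data": {
  "commands": [
    [[0.3,-0.04,0,0,0,0,45],[0.6,-0.04,0,0,0,0,45],[0.8,-0.04,0,0,0,0,45],[0.8,-0.04,0,0,0,0,45],[0.8,-0.04,0,0,0,0,45]]
  ]
}}

```text
t: 50.3
tcp_pos: [0.6592, 0.0311, 0.0669]
tool_rot: [0.464, 0.534, -0.463, 0.535]
force: [-0.3, 0.0, -3.0]
finger_gap: 0.634
```

```bash
python3 -c "
from h import *
where()"
```

```text
s -0.0248 lat 0.0006 z 0.0669 psi 8.1 t 50.3 gap 54.1 Fs 0.1 Flat -0.3 Fz -3.0
```

{"op": "carry_out", "data": {
  "commands": [
    [[0.3,0,0,0,0,0,45],[0.6,0,0,0,0,0,45],[0.78,0,0,0,0,0,45],[0.78,0,-0.1,0,0,0,45],[0.78,0,-0.2,0,0,0,45]]
  ]
}}

```text
t: 50.8
tcp_pos: [0.6584, 0.0361, 0.0473]
tool_rot: [0.464, 0.534, -0.463, 0.534]
force: [0.5, 0.2, -3.7]
finger_gap: 0.63
```

```bash
python3 -c "
from h import *
where()"
```

```text
s -0.0197 lat 0.0006 z 0.0473 psi 8.1 t 50.8 gap 53.8 Fs 0.1 Flat 0.6 Fz -3.7
```

{"op": "carry_out", "data": {
  "commands": [
    [[0.05,0,-0.05,0,0,0,45],[0.05,0,-0.1,0,0,0,45],[0.05,0,-0.15,0,0,0,45],[0.05,0,-0.2,0,0,0,45],[0.05,0,-0.2,0,0,0,45]]
  ]
}}

```text
t: 51.3
tcp_pos: [0.6582, 0.0402, 0.0466]
tool_rot: [0.463, 0.533, -0.463, 0.535]
force: [-0.2, -3.1, -3.8]
finger_gap: 0.632
```

```bash
python3 -c "
from h import *
where()"
```

```text
s -0.0156 lat 0.0009 z 0.0466 psi 8.1 t 51.3 gap 54.0 Fs -3.1 Flat -0.6 Fz -3.8
```

{"op": "carry_out", "data": {
  "commands": [
    [[0.1,0,0.03,0,0,0,45],[0.17,0,0.04,0,0,0,45],[0.17,0,0.04,0,0,0,58],[0.17,0,0.04,0,0,0,66],[0.0,0,0.04,0,0,0,75]]
  ]
}}

```text
t: 51.8
tcp_pos: [0.6578, 0.0403, 0.0462]
tool_rot: [0.464, 0.534, -0.463, 0.534]
force: [0.1, 0.1, -0.0]
finger_gap: 0.875
```

{"op": "carry_out", "data": {
  "commands": [
    [[-1.0,0,0,0,0,0,80],[-2.5,0,0,0,0,0,80],[-4.2,0,0,0,0,0,80],[-4.6,-1.2,0,0,0,0,80],[-4.6,-2.0,0.0,0,0,0,80]]
  ]
}}

```text
t: 52.3
tcp_pos: [0.6091, 0.033, 0.1647]
tool_rot: [0.465, 0.532, -0.462, 0.536]
force: [-1.1, -0.6, -1.4]
finger_gap: 0.935
```

Run:
```python
from h import *
s=snap('side','side29.png');t=snap('top','top29.png');
where()
crop(s,230,110,430,330,2.7,'s29.png')
crop(t,330,150,480,270,5,'t29.png')
```

```text
s -0.0151 lat -0.0520 z 0.1623 psi 8.1 t 52.4 gap 80.2 Fs 0.3 Flat 0.8 Fz -0.7
```

View pics/s29.png

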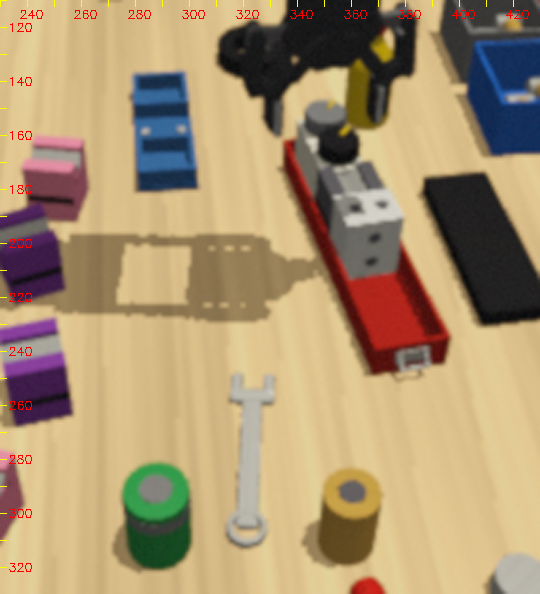

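View pics/t29.png

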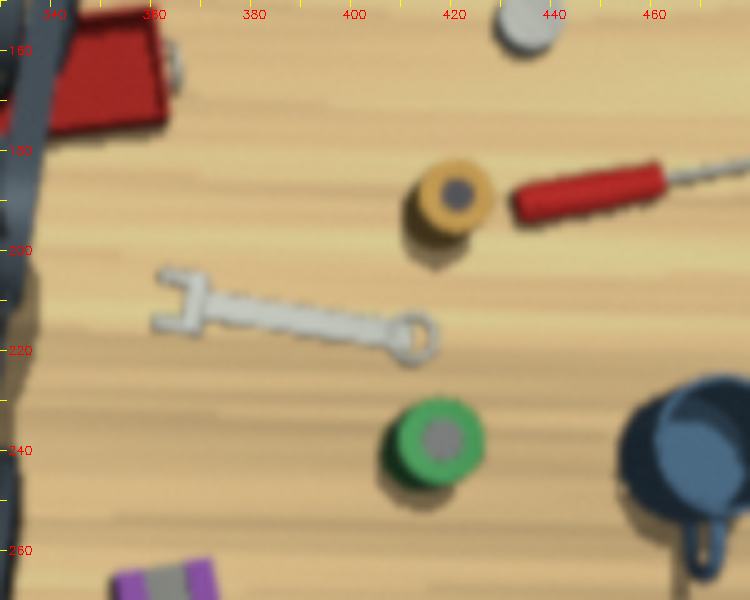

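Run:
```python
from h import *
to(.4515,-.2535,.16,0)
```

```text
t 52.40 tcp [0.6057 0.0333 0.1623] psi 8.1 q1 -0.13 q6 -0.27 F [ 0.7  0.4 -0.7] gap 80.2
  shift [ 0.095 -7.719 10.49 ] turn [1.62 0.   0.  ]
```

{"op": "carry_out", "data": {
  "commands": [
    [[0,-1.1,1.5,0.3,0,0,80],[0,-2.2,3.0,0.6,0,0,80],[0,-3.3,4.5,0.9,0,0,80],[0,-4.4,6.0,1.2,0,0,80],[0,-5.5,7.5,1.6,0,0,80]]
  ]
}}

```text
t: 52.9
tcp_pos: [0.4989, -0.1738, 0.1613]
tool_rot: [0.5, 0.499, -0.499, 0.501]
force: [-0.1, 0.6, -0.4]
finger_gap: 0.937
```

Run:
```python
from h import *
to(.4515,-.2535,.14,0)
```

```text
t 52.90 tcp [ 0.4989 -0.1738  0.1613] psi 0.0 q1 -0.55 q6 -0.55 F [-0.1  0.6 -0.4] gap 80.0
  shift [ 0.85  -1.902  3.184] turn [ 0.01  0.01 -0.04]
```

{"op": "carry_out", "data": {
  "commands": [
    [[0.2,-0.8,1.4,0,0,0,80],[0.5,-1.6,2.6,0,0,0,80],[0.8,-1.8,3.0,0,0,0,80],[0.8,-1.8,3.0,0,0,0,80],[0.8,-1.8,3.0,0,0,0,80]]
  ]
}}

```text
t: 53.4
tcp_pos: [0.4544, -0.2466, 0.1409]
tool_rot: [0.5, 0.5, -0.499, 0.501]
force: [-0.5, 0.0, 0.9]
finger_gap: 0.934
```

Run:
```python
from h import *
to(.4515,-.2535,.037,0)
s=snap('side');crop(s,230,180,380,340,4,'s30.png')
to(.4515,-.2535,.037,0)
print(proj(s,[[.4515,-.2535,.07]]))
```

```text
t 53.40 tcp [ 0.4544 -0.2466  0.1409] psi 0.1 q1 -0.71 q6 -0.72 F [-0.5  0.   0.9] gap 79.7
  shift [ 4.157 -0.126  0.277] turn [ 0.02 -0.   -0.02]
t 53.45 tcp [ 0.4546 -0.2462  0.1411] psi 0.2 q1 -0.71 q6 -0.72 F [-0.4  0.3  0.3] gap 80.3
  shift [ 4.165 -0.135  0.292] turn [ 0.03  0.   -0.02]
[[287.72450861 291.57118758]]
```

View pics/s30.png

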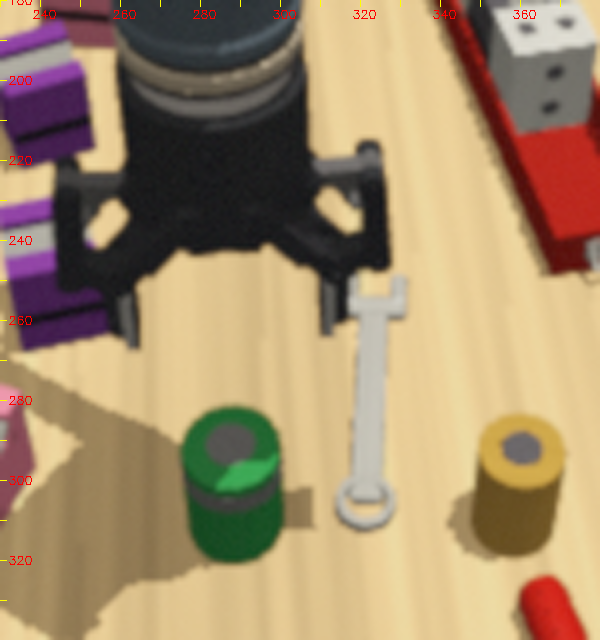

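{"op": "carry_out", "data": {
  "commands": [
    [[0.5,-0.12,0.28,0,0,0,80],[1.5,-0.12,0.28,0,0,0,80],[2.6,-0.12,0.28,0,0,0,80],[3.7,-0.12,0.28,0,0,0,80],[4.1,-0.12,0.28,0,0,0,80]]
  ]
}}

```text
t: 53.95
tcp_pos: [0.4501, -0.2525, 0.0361]
tool_rot: [0.499, 0.502, -0.499, 0.5]
force: [-0.1, -0.3, -0.6]
finger_gap: 0.937
```

{"op": "carry_out", "data": {
  "commands": [
    [[0,0,0,0,0,0,60],[0,0,0,0,0,0,40],[0,0,0,0,0,0,40],[0,0,0,0,0,0,40],[0,0,0,0,0,0,40]]
  ],
  "force": 70
}}

```text
t: 54.45
tcp_pos: [0.4515, -0.2546, 0.0396]
tool_rot: [0.5, 0.499, -0.499, 0.502]
force: [-0.2, -0.1, 1.5]
finger_gap: 0.565
```

Run:
```python
from h import *
to(.4515,-.2535,.037,0)
s=snap('side');crop(s,230,180,380,340,4,'s31.png')
```

```text
t 54.45 tcp [ 0.4515 -0.2546  0.0396] psi 0.1 q1 -0.73 q6 -0.73 F [-0.2 -0.1  1.5] gap 48.2
  shift [ 0.103 -0.    -0.042] turn [ 0.02  0.02 -0.04]
```

View pics/s31.png

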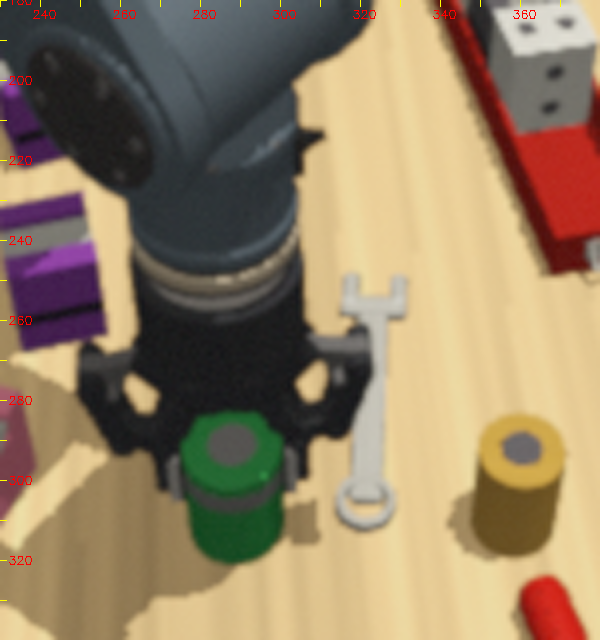

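{"op": "carry_out", "data": {
  "commands": [
    [[-1.0,0,0,0,0,0,40],[-2.2,0,0,0,0,0,40],[-3.6,0,0,0,0,0,40],[-4.4,0,0,0,0,0,40],[-4.4,0,0,0,0,0,40]]
  ]
}}

```text
t: 55.0
tcp_pos: [0.4522, -0.2554, 0.1513]
tool_rot: [0.5, 0.497, -0.499, 0.503]
force: [-0.4, -0.4, -3.1]
finger_gap: 0.568
```

Run:
```python
from h import *
slot(-.071,.145)
```

```text
slot [ 0.6651 -0.0148]
t 55.00 tcp [ 0.4522 -0.2554  0.1513] psi 0.1 q1 -0.73 q6 -0.73 F [-0.4 -0.4 -3.1] gap 48.5
  shift [ 0.263  8.532 -9.609] turn [-1.6   0.06 -0.07]
```

{"op": "carry_out", "data": {
  "commands": [
    [[0,1.2,-1.4,-0.4,0,0,40],[0,2.5,-2.8,-0.8,0,0,40],[0,3.8,-4.2,-1.2,0,0,40],[0,5.0,-5.6,-1.6,0,0,40],[0,6.3,-7.0,-1.6,0,0,40]]
  ]
}}

```text
t: 55.5
tcp_pos: [0.6073, -0.077, 0.1465]
tool_rot: [0.463, 0.535, -0.464, 0.533]
force: [-0.2, -0.8, -3.4]
finger_gap: 0.568
```

Run:
```python
from h import *
slot(-.071,.145)
```

```text
slot [ 0.6651 -0.0148]
t 55.50 tcp [ 0.6073 -0.077   0.1465] psi 8.1 q1 -0.31 q6 -0.45 F [-0.2 -0.8 -3.4] gap 48.5
  shift [ 0.057  2.639 -2.136] turn [ 0.   -0.01  0.03]
```

{"op": "carry_out", "data": {
  "commands": [
    [[0,1.2,-0.9,0,0,0,40],[0,2.2,-1.7,0,0,0,40],[0.4,2.5,-2.1,0,0,0,40],[0.8,2.5,-2.1,0,0,0,40],[0.8,2.5,-2.1,0,0,0,40]]
  ]
}}

```text
t: 56.0
tcp_pos: [0.6588, -0.0183, 0.1249]
tool_rot: [0.462, 0.536, -0.465, 0.532]
force: [-0.0, 0.4, -3.3]
finger_gap: 0.567
```

Run:
```python
from h import *
s=snap('side');crop(s,310,110,430,250,5,'s32.png')
where();slot(-.071,.088)
```

```text
s -0.0743 lat -0.0061 z 0.1262 psi 8.0 t 56.0 gap 48.7 Fs 0.0 Flat -0.9 Fz -3.0
slot [ 0.6651 -0.0148]
t 56.05 tcp [ 0.6595 -0.0189  0.1262] psi 8.0 q1 -0.20 q6 -0.34 F [-0.9 -0.1 -3. ] gap 48.7
  shift [ 1.525  0.253 -0.131] turn [-0.01 -0.01  0.06]
```

View pics/s32.png

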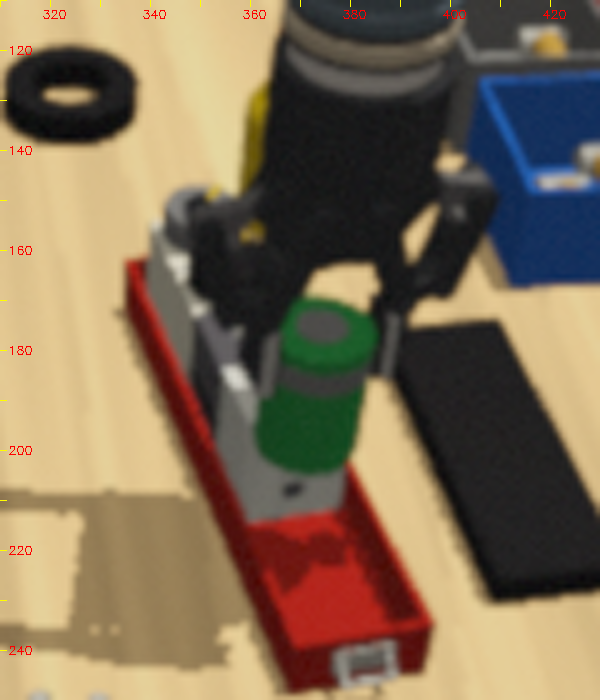

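{"op": "carry_out", "data": {
  "commands": [
    [[0.4,0.22,-0.08,0,0,0,40],[0.9,0.22,-0.08,0,0,0,40],[1.4,0.22,-0.08,0,0,0,40],[1.5,0.22,-0.08,0,0,0,40],[1.5,0.22,-0.08,0,0,0,40]]
  ]
}}

```text
t: 56.55
tcp_pos: [0.6668, -0.0154, 0.0901]
tool_rot: [0.463, 0.534, -0.464, 0.534]
force: [-0.6, 0.1, -3.3]
finger_gap: 0.568
```

Run:
```python
from h import *
where();slot(-.071,.065)
```

```text
s -0.0719 lat 0.0016 z 0.0901 psi 8.1 t 56.5 gap 48.5 Fs 0.2 Flat -0.6 Fz -3.3
slot [ 0.6651 -0.0148]
t 56.55 tcp [ 0.6668 -0.0154  0.0901] psi 8.1 q1 -0.19 q6 -0.33 F [-0.6  0.1 -3.3] gap 48.5
  shift [ 1.005 -0.062 -0.035] turn [-0.01 -0.    0.01]
```

{"op": "carry_out", "data": {
  "commands": [
    [[0.3,-0.06,0,0,0,0,40],[0.7,-0.06,0,0,0,0,40],[1.1,-0.06,0,0,0,0,40],[1.1,-0.06,0,0,0,0,40],[1.1,-0.06,0,0,0,0,40]]
  ]
}}

```text
t: 57.05
tcp_pos: [0.666, -0.0155, 0.0633]
tool_rot: [0.464, 0.534, -0.463, 0.534]
force: [0.1, 0.2, -2.3]
finger_gap: 0.567
```

Run:
```python
from h import *
where()
```

```text
s -0.0718 lat 0.0008 z 0.0633 psi 8.1 t 57.0 gap 48.4 Fs 0.2 Flat 0.2 Fz -2.3
```

{"op": "carry_out", "data": {
  "commands": [
    [[0.2,0,0,0,0,0,40],[0.4,0,0,0,0,0,40],[0.6,0,-0.1,0,0,0,40],[0.6,0,-0.2,0,0,0,40],[0.6,0,-0.2,0,0,0,40]]
  ]
}}

```text
t: 57.55
tcp_pos: [0.6655, -0.0111, 0.0485]
tool_rot: [0.463, 0.533, -0.463, 0.535]
force: [-0.5, -2.3, -5.3]
finger_gap: 0.568
```

Run:
```python
from h import *
where()
```

```text
s -0.0674 lat 0.0009 z 0.0485 psi 8.1 t 57.5 gap 48.5 Fs -2.2 Flat -0.8 Fz -5.3
```

{"op": "carry_out", "data": {
  "commands": [
    [[0,0,-0.05,0,0,0,40],[0,0,-0.1,0,0,0,40],[0,0,-0.1,0,0,0,40],[0,0,-0.1,0,0,0,40],[0,0,-0.1,0,0,0,40]]
  ]
}}

```text
t: 58.05
tcp_pos: [0.6652, -0.0083, 0.0489]
tool_rot: [0.464, 0.533, -0.463, 0.535]
force: [-0.2, -3.7, -3.7]
finger_gap: 0.564
```

Run:
```python
from h import *
where()
s=snap('side');crop(s,310,130,430,250,5,'s33.png')
```

```text
s -0.0646 lat 0.0011 z 0.0489 psi 8.1 t 58.0 gap 48.1 Fs -3.6 Flat -0.7 Fz -3.7
```

View pics/s33.png

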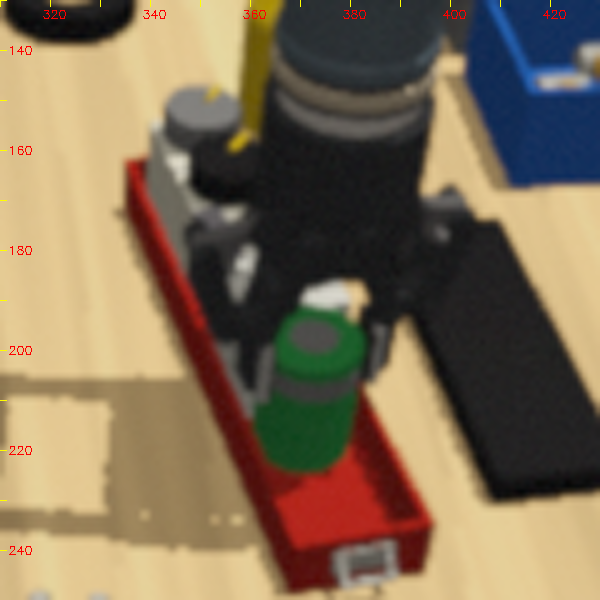

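{"op": "carry_out", "data": {
  "commands": [
    [[0.08,0,0.1,0,0,0,40],[0.17,0,0.12,0,0,0,40],[0.17,0,0.12,0,0,0,40],[0.17,0,0.12,0,0,0,52],[0.17,0,0.12,0,0,0,62]]
  ]
}}

```text
t: 58.6
tcp_pos: [0.6662, -0.0109, 0.0453]
tool_rot: [0.464, 0.533, -0.463, 0.535]
force: [-0.2, 0.2, 0.6]
finger_gap: 0.723
```

Run:
```python
from h import *
where()
s=snap('side');crop(s,310,130,430,250,5,'s34.png')
```

```text
s -0.0673 lat 0.0016 z 0.0453 psi 8.1 t 58.6 gap 61.8 Fs 0.3 Flat -0.1 Fz 0.6
```

View pics/s34.png

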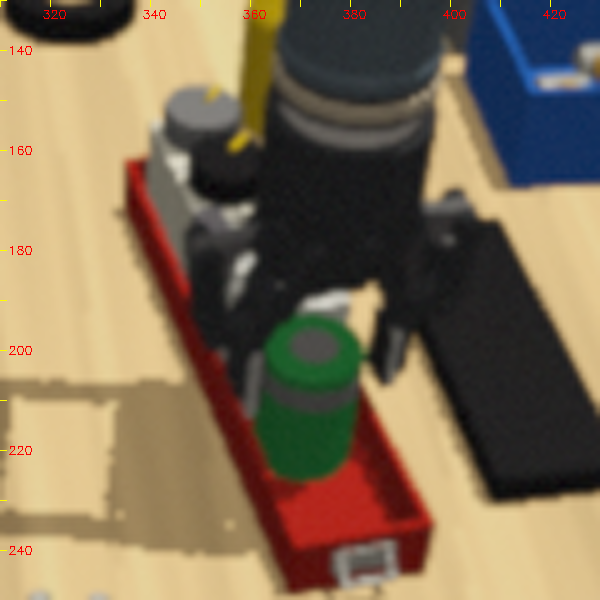

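{"op": "carry_out", "data": {
  "commands": [
    [[-1.0,0,0,0,0,0,75],[-2.5,0,0,0,0,0,80],[-4.2,0,0,0,0,0,80],[-4.6,-1.2,0,0,0,0,80],[-4.6,-2.6,0.0,0,0,0,80]]
  ]
}}

```text
t: 59.15
tcp_pos: [0.6039, -0.0207, 0.1631]
tool_rot: [0.465, 0.531, -0.461, 0.538]
force: [-0.1, -0.3, -0.3]
finger_gap: 0.94
```

Run:
```python
from h import *
s=snap('side'); a=np.radians(TH)
for ss in (-.0626,-.066):
    p=C+ss*np.array([-np.sin(a),np.cos(a)]); th=np.linspace(0,2*np.pi,60)
    im=cv2.cvtColor(s['image'][150:250,320:420],cv2.COLOR_RGB2BGR); im=cv2.resize(im,None,fx=6,fy=6,interpolation=cv2.INTER_CUBIC)
    for z in(.005,.075):
        q=proj(s,np.c_[p[0]+.025*np.cos(th),p[1]+.025*np.sin(th),np.full(60,z)]); q=((q-[319.5,149.5])*6).astype(np.int32)
        cv2.polylines(im,[q],True,(255,255,0),1)
    cv2.imwrite('pics/c%d.png'%(-ss*1e4),im)
to(.592,-.2635,.16,8)
```

```text
t 59.20 tcp [ 0.5934 -0.0198  0.1605] psi 8.1 q1 -0.22 q6 -0.36 F [-6.3  0.  -0.6] gap 80.0
  shift [ 0.018 -1.431  9.644] turn [ 0.03 -0.01  0.07]
```

View pics/c626.png

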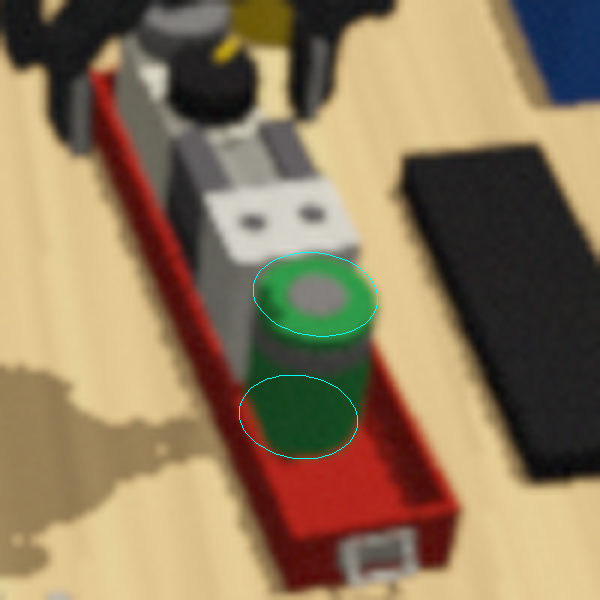

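{"op": "carry_out", "data": {
  "commands": [
    [[0,-0.2,1.9,0,0,0,80],[0,-0.4,3.8,0,0,0,80],[0,-0.6,5.7,0,0,0,80],[0,-0.8,7.6,0,0,0,80],[0,-1.0,9.3,0,0,0,80]]
  ]
}}

```text
t: 59.7
tcp_pos: [0.6092, -0.2563, 0.1601]
tool_rot: [0.464, 0.533, -0.463, 0.535]
force: [0.7, -0.8, -0.0]
finger_gap: 0.936
```

{"op": "carry_out", "data": {
  "commands": [
    [[0.3,0,0,0,0,0,80],[0.8,0,0,0,0,0,80],[1.2,0,0,0,0,0,80],[1.2,0,0,0,0,0,80],[1.2,0,0,0,0,0,80]]
  ]
}}

```text
t: 60.2
tcp_pos: [0.6089, -0.2521, 0.129]
tool_rot: [0.463, 0.535, -0.463, 0.534]
force: [0.2, 0.1, -0.8]
finger_gap: 0.934
```

Run:
```python
from h import *
s=snap('side');crop(s,280,180,430,340,4,'s35.png')
to(.592,-.2635,.035,8)
```

```text
t 60.25 tcp [ 0.6094 -0.2526  0.1296] psi 8.2 q1 -0.56 q6 -0.71 F [-0.  -0.2  0.2] gap 79.9
  shift [ 3.784 -0.757  0.333] turn [ 0.04  0.   -0.02]
```

View pics/s35.png

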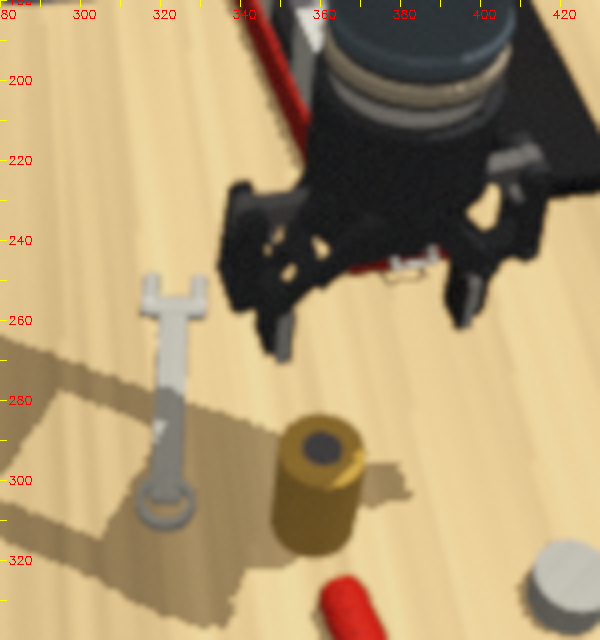

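{"op": "carry_out", "data": {
  "commands": [
    [[0,-0.4,0.33,0,0,0,80],[0.2,-0.75,0.33,0,0,0,80],[0.9,-0.75,0.33,0,0,0,80],[2.0,-0.75,0.33,0,0,0,80],[2.0,-0.75,0.33,0,0,0,80]]
  ]
}}

```text
t: 60.75
tcp_pos: [0.5885, -0.2636, 0.0765]
tool_rot: [0.464, 0.536, -0.464, 0.532]
force: [-0.2, 0.2, -1.1]
finger_gap: 0.935
```

Run:
```python
from h import *
to(.592,-.2635,.035,8)
```

```text
t 60.75 tcp [ 0.5885 -0.2636  0.0765] psi 8.0 q1 -0.59 q6 -0.74 F [-0.2  0.2 -1.1] gap 79.8
  shift [1.657 0.147 0.025] turn [ 0.01 -0.05  0.05]
```

{"op": "carry_out", "data": {
  "commands": [
    [[0.5,0.05,0,0,0,0,80],[1.1,0.05,0,0,0,0,80],[1.6,0.05,0,0,0,0,80],[1.65,0.05,0,0,0,0,80],[1.65,0.05,0,0,0,0,80]]
  ]
}}

```text
t: 61.25
tcp_pos: [0.5929, -0.2644, 0.0378]
tool_rot: [0.464, 0.534, -0.463, 0.534]
force: [0.7, 0.3, -0.2]
finger_gap: 0.937
```

{"op": "carry_out", "data": {
  "commands": [
    [[0,0,0,0,0,0,60],[0,0,0,0,0,0,36],[0,0,0,0,0,0,34],[0,0,0,0,0,0,34],[0,0,0,0,0,0,34]]
  ],
  "force": 85
}}

```text
t: 61.75
tcp_pos: [0.5935, -0.2651, 0.0395]
tool_rot: [0.464, 0.533, -0.463, 0.535]
force: [-2.1, 0.1, 6.1]
finger_gap: 0.487
```

Run:
```python
from h import *
to(.592,-.2635,.035,8)
s=snap('side');crop(s,280,180,430,340,4,'s36.png')
```

```text
t 61.75 tcp [ 0.5935 -0.2651  0.0395] psi 8.1 q1 -0.59 q6 -0.73 F [-2.1  0.1  6.1] gap 41.6
  shift [ 0.18  -0.051 -0.071] turn [ 0.02  0.02 -0.03]
```

View pics/s36.png

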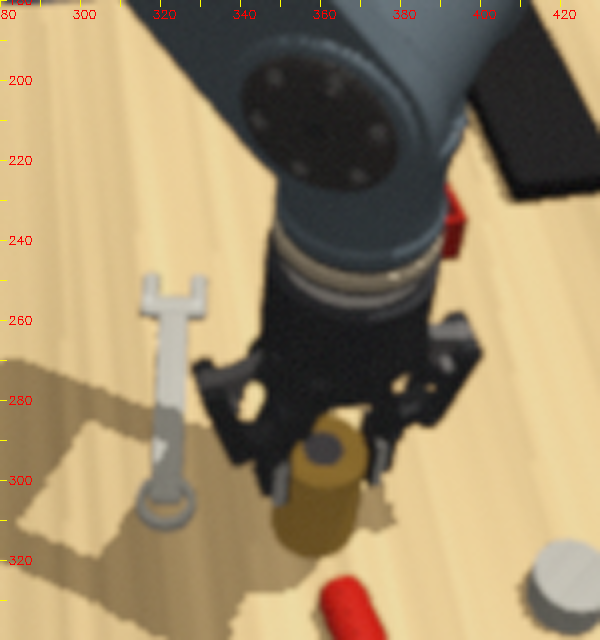

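{"op": "carry_out", "data": {
  "commands": [
    [[-1.0,0,0,0,0,0,34],[-2.2,0,0,0,0,0,34],[-3.6,0,0,0,0,0,34],[-4.2,0,0,0,0,0,34],[-4.2,0,0,0,0,0,34]]
  ]
}}

```text
t: 62.3
tcp_pos: [0.5941, -0.2652, 0.145]
tool_rot: [0.464, 0.532, -0.463, 0.536]
force: [-0.2, -1.0, -5.4]
finger_gap: 0.489
```

Run:
```python
from h import *
slot(-.1185,.13)
```

```text
slot [ 0.6718 -0.0618]
t 62.30 tcp [ 0.5941 -0.2652  0.145 ] psi 8.1 q1 -0.59 q6 -0.73 F [-0.2 -1.  -5.4] gap 41.7
  shift [ 0.596  4.221 -7.617] turn [-0.    0.04 -0.06]
```

{"op": "carry_out", "data": {
  "commands": [
    [[0,0.9,-1.6,0,0,0,34],[0,1.8,-3.2,0,0,0,34],[0,2.7,-4.8,0,0,0,34],[0,3.6,-6.4,0,0,0,34],[0,4.1,-7.5,0,0,0,34]]
  ]
}}

```text
t: 62.8
tcp_pos: [0.6672, -0.0606, 0.1401]
tool_rot: [0.463, 0.536, -0.463, 0.533]
force: [-0.2, -0.4, -6.4]
finger_gap: 0.485
```

{"op": "carry_out", "data": {
  "commands": [
    [[0,0,0,0,0,0,34],[0.2,0,0,0,0,0,34],[0.4,0,0,0,0,0,34],[0.4,0,0,0,0,0,34],[0.4,0,0,0,0,0,34]]
  ]
}}

```text
t: 63.3
tcp_pos: [0.6674, -0.0658, 0.1325]
tool_rot: [0.464, 0.533, -0.464, 0.534]
force: [0.2, -0.9, -5.1]
finger_gap: 0.492
```

Run:
```python
from h import *
s=snap('side');crop(s,310,130,430,260,5,'s37.png')
where();slot(-.118,.09)
```

```text
s -0.1218 lat -0.0045 z 0.1330 psi 8.0 t 63.4 gap 41.9 Fs -1.0 Flat -0.3 Fz -5.4
slot [ 0.6717 -0.0613]
t 63.35 tcp [ 0.6678 -0.0657  0.133 ] psi 8.0 q1 -0.26 q6 -0.40 F [-0.1 -1.  -5.4] gap 41.9
  shift [ 1.722  0.179 -0.154] turn [-0.02  0.01 -0.01]
```

View pics/s37.png

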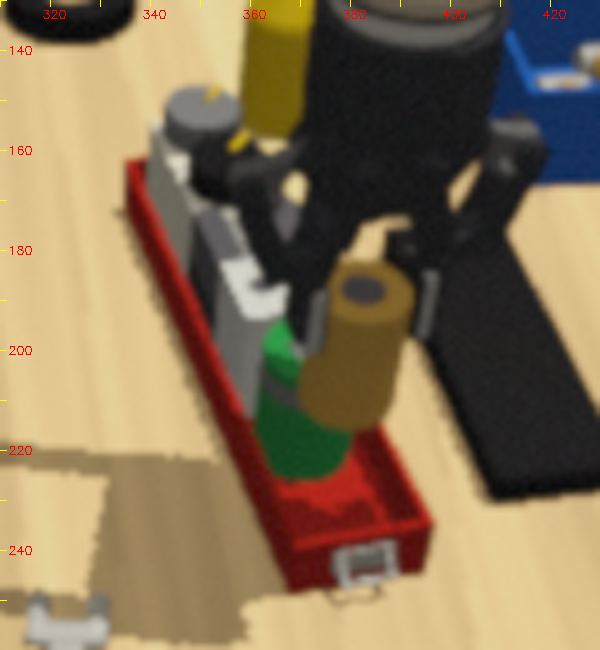

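{"op": "carry_out", "data": {
  "commands": [
    [[0.4,0.17,-0.14,0,0,0,34],[0.9,0.17,-0.14,0,0,0,34],[1.4,0.17,-0.14,0,0,0,34],[1.7,0.17,-0.14,0,0,0,34],[1.7,0.17,-0.14,0,0,0,34]]
  ]
}}

```text
t: 63.85
tcp_pos: [0.6702, -0.06, 0.0885]
tool_rot: [0.463, 0.535, -0.464, 0.533]
force: [-1.2, 0.1, -5.9]
finger_gap: 0.493
```

Run:
```python
from h import *
where()
s=snap('side');crop(s,310,130,430,260,5,'s38.png')
where()
```

```text
s -0.1165 lat -0.0013 z 0.0885 psi 8.1 t 63.9 gap 42.1 Fs 0.2 Flat -1.1 Fz -5.9
s -0.1168 lat -0.0005 z 0.0896 psi 8.1 t 63.9 gap 41.6 Fs 0.5 Flat 0.1 Fz -6.1
```

View pics/s38.png

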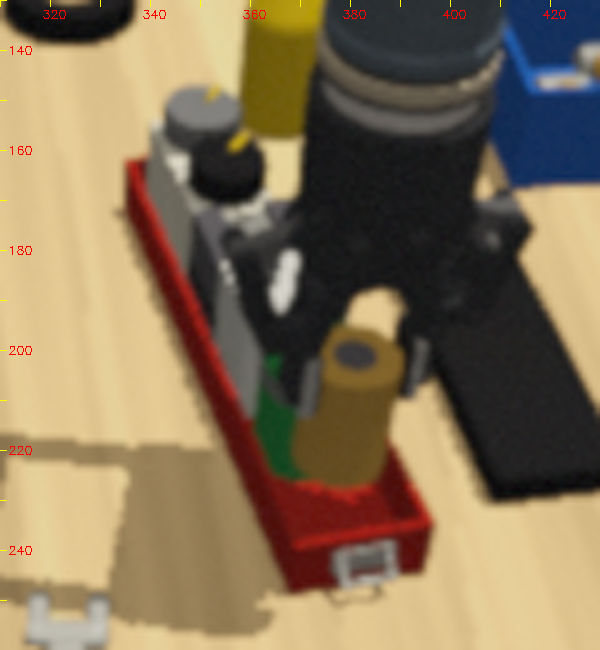

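{"op": "carry_out", "data": {
  "commands": [
    [[0.2,0.02,0.06,0,0,0,34],[0.5,0.02,0.06,0,0,0,34],[0.8,0.02,0.06,0,0,0,34],[1.0,0.02,0.06,0,0,0,34],[1.0,0.02,0.06,0,0,0,34]]
  ]
}}

```text
t: 64.4
tcp_pos: [0.6717, -0.0616, 0.0646]
tool_rot: [0.463, 0.534, -0.464, 0.534]
force: [0.8, 0.2, -6.7]
finger_gap: 0.487
```

Run:
```python
from h import *
where()
```

```text
s -0.1183 lat -0.0001 z 0.0646 psi 8.1 t 64.4 gap 41.6 Fs 0.1 Flat 0.8 Fz -6.7
```

{"op": "carry_out", "data": {
  "commands": [
    [[0.2,0,0,0,0,0,34],[0.4,0,0,0,0,0,34],[0.6,0,0,0,0,0,34],[0.7,0,0,0,0,0,34],[0.7,0,0,0,0,0,34]]
  ]
}}

```text
t: 64.9
tcp_pos: [0.6722, -0.0618, 0.0478]
tool_rot: [0.464, 0.534, -0.463, 0.534]
force: [-0.5, 0.0, -6.4]
finger_gap: 0.491
```

Run:
```python
from h import *
where()
s=snap('side');crop(s,310,130,430,260,5,'s39.png')
```

```text
s -0.1186 lat 0.0004 z 0.0478 psi 8.1 t 64.9 gap 42.0 Fs 0.1 Flat -0.5 Fz -6.4
```

View pics/s39.png

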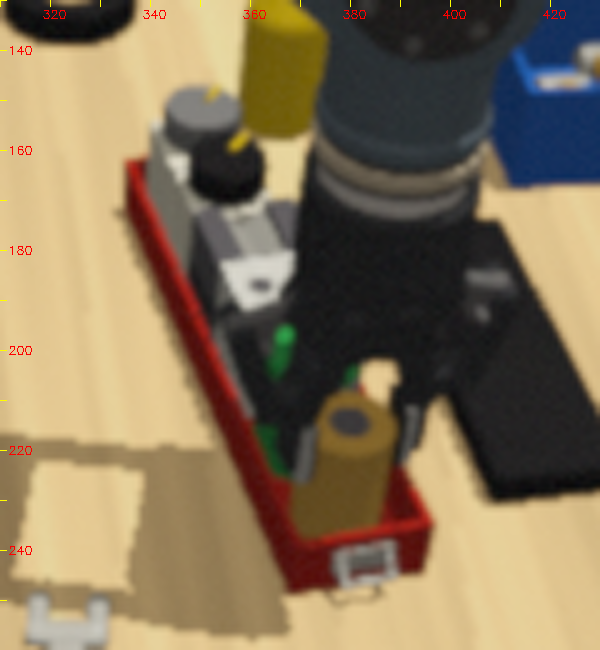

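Clear all round; lower the last 3 mm and release.

{"op": "carry_out", "data": {
  "commands": [
    [[0.08,0,0,0,0,0,34],[0.14,0,0,0,0,0,34],[0.14,0,0,0,0,0,34],[0.14,0,0,0,0,0,48],[0.14,0,0,0,0,0,58]]
  ]
}}

```text
t: 65.45
tcp_pos: [0.674, -0.0623, 0.0464]
tool_rot: [0.464, 0.532, -0.463, 0.536]
force: [0.3, 0.0, 0.3]
finger_gap: 0.679
```

{"op": "carry_out", "data": {
  "commands": [
    [[0,0,0,0,0,0,70],[-1.0,0,0,0,0,0,75],[-2.5,0,0,0,0,0,75],[-4.2,0,0,0,0,0,75],[-5.2,0,0,0,0,0,75]]
  ]
}}

```text
t: 65.95
tcp_pos: [0.6744, -0.0623, 0.1794]
tool_rot: [0.465, 0.531, -0.462, 0.537]
force: [0.4, -0.7, 0.5]
finger_gap: 0.879
```

Run:
```python
from h import *
where()
```

```text
s -0.1194 lat 0.0025 z 0.1794 psi 8.1 t 66.0 gap 75.0 Fs -0.7 Flat 0.3 Fz 0.5
```

{"op": "carry_out", "data": {
  "commands": [
    [[0,-0.8,1.6,0,0,0,75],[0,-1.6,3.2,0,0,0,75],[0,-2.4,4.8,0,0,0,75],[0,-3.2,6.4,0,0,0,75],[0,-4.0,8.0,0,0,0,75]]
  ]
}}

```text
t: 66.45
tcp_pos: [0.6012, -0.2757, 0.1759]
tool_rot: [0.464, 0.533, -0.463, 0.535]
force: [0.0, -0.7, -0.0]
finger_gap: 0.878
```

{"op": "carry_out", "data": {
  "commands": [
    [[0,-1.2,1.4,0,0,0,75],[0,-2.4,2.8,0,0,0,75],[0,-3.6,4.2,0,0,0,75],[0,-4,4.8,0,0,0,75],[0,-4.0,4.8,0,0,0,75]]
  ]
}}

```text
t: 66.95
tcp_pos: [0.5184, -0.4099, 0.1755]
tool_rot: [0.465, 0.532, -0.465, 0.534]
force: [1.0, 0.7, 0.0]
finger_gap: 0.88
```

Run:
```python
from h import *
where()
s=snap('side','side40.png');t=snap('top','top40.png');crop(s,310,130,420,260,5,'s40.png');crop(t,250,140,375,195,6,'t40.png')
```

```text
s -0.4415 lat -0.2009 z 0.1755 psi 7.8 t 67.0 gap 75.2 Fs 0.6 Flat 1.1 Fz 0.0
```

View pics/s40.png

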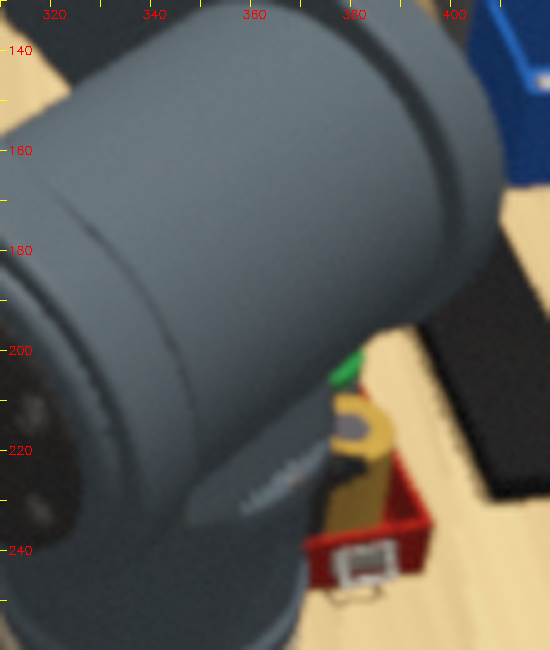

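View pics/t40.png

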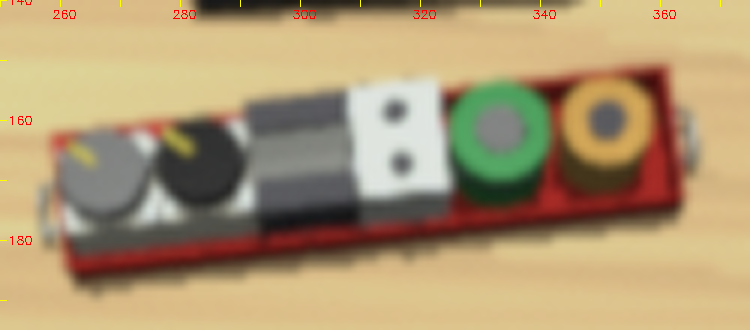

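View pics/top40.png

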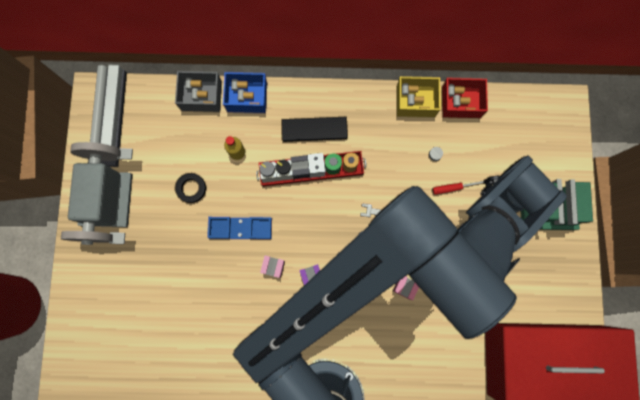

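Run:
```python
from h import *
to(.42,0,.27,8)
```

```text
t 67.05 tcp [ 0.5199 -0.4062  0.1751] psi 8.1 q1 -0.83 q6 -0.97 F [ 1.   0.5 -0.2] gap 75.0
  shift [ -3.803  -1.666 -16.647] turn [ 0.01  0.   -0.03]
```

{"op": "carry_out", "data": {
  "commands": [
    [[-1.0,-0.2,-1.6,0,0,0,75],[-2.0,-0.4,-3.2,0,0,0,75],[-3.0,-0.6,-4.9,0,0,0,75],[-3.8,-0.8,-6.6,0,0,0,75],[-3.8,-1.0,-8.5,0,0,0,75]]
  ]
}}

```text
t: 67.55
tcp_pos: [0.4665, -0.1976, 0.2728]
tool_rot: [0.464, 0.531, -0.462, 0.538]
force: [0.5, 0.1, 0.3]
finger_gap: 0.879
```

{"op": "carry_out", "data": {
  "commands": [
    [[0,-0.2,-1.7,0,0,0,75],[0,-0.4,-3.4,0,0,0,75],[0,-0.6,-5.1,0,0,0,75],[0,-0.7,-6.8,0,0,0,75],[0,-0.7,-8.0,0,0,0,75]]
  ]
}}

```text
t: 68.05
tcp_pos: [0.4171, 0.0001, 0.2696]
tool_rot: [0.463, 0.535, -0.462, 0.535]
force: [0.1, -0.4, 0.2]
finger_gap: 0.88
```

Run:
```python
from h import *
where()
s=snap('side','side41.png');crop(s,310,130,420,260,5,'s41.png')
```

```text
s -0.0213 lat -0.2434 z 0.2696 psi 8.3 t 68.0 gap 75.2 Fs -0.4 Flat 0.0 Fz 0.2
```

View pics/s41.png

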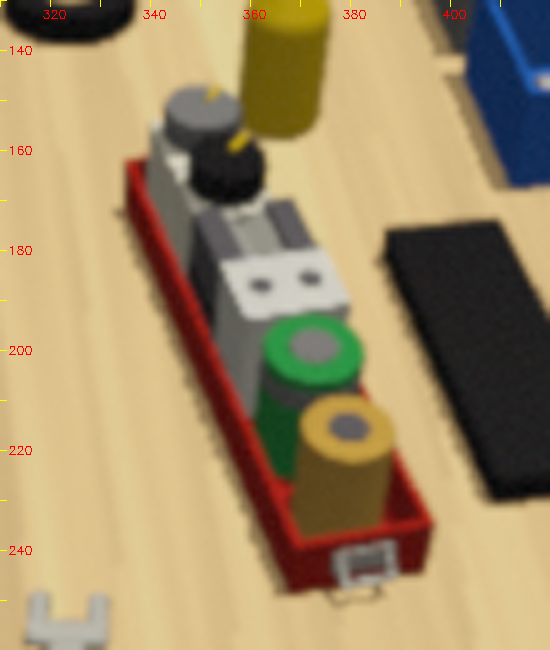

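View pics/side41.png

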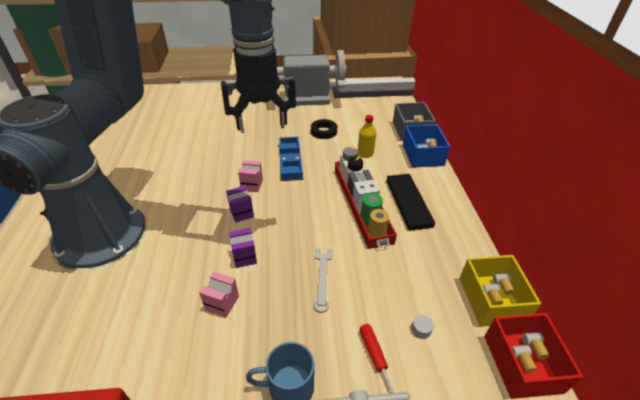

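Run:
```python
from h import *
s=snap('side'); a=np.radians(TH); out=s
im=s['image'].copy(); K=6
big=cv2.resize(im[130:250,320:420],None,fx=K,fy=K,interpolation=cv2.INTER_CUBIC)[:,:,::-1].copy()
for ss,lx,ly,h in((.125,.046,.046,.058),(.0785,.046,.046,.058),(.0305,.055,.050,.065),(-.0158,.055,.044,.07)):
    p=C+ss*np.array([-np.sin(a),np.cos(a)]); r=np.array([[np.cos(a),-np.sin(a)],[np.sin(a),np.cos(a)]])
    c=np.array([[1,1],[1,-1],[-1,-1],[-1,1]])*[lx/2,ly/2]@r.T+p
    q=((proj(s,np.c_[c,np.full(4,.005+h)])-[319.5,129.5])*K).astype(np.int32); cv2.polylines(big,[q],True,(255,255,0),1)
for ss,d,h in((-.063,.05,.07),(-.119,.044,.065)):
    p=C+ss*np.array([-np.sin(a),np.cos(a)]); th=np.linspace(0,2*np.pi,60)
    q=((proj(s,np.c_[p[0]+d/2*np.cos(th),p[1]+d/2*np.sin(th),np.full(60,.005+h)])-[319.5,129.5])*K).astype(np.int32); cv2.polylines(big,[q],True,(255,255,0),1)
cv2.imwrite('pics/ov.png',big[:590])
```

```text
(no output)
```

View pics/ov.png

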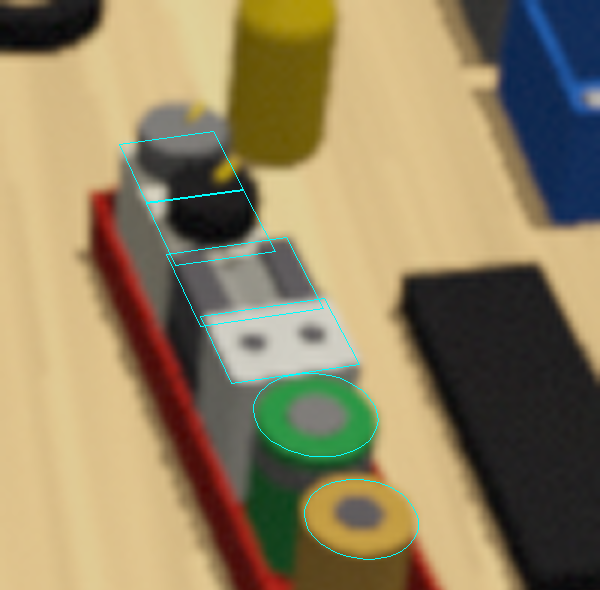

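The tops of the pieces line up with models standing flat on the tote floor, to about 1–2 px. I am handing the job in.

```bash
python3 -c "
from station import manip
print(manip.sense()['t'],manip.sign_off())"
```

```text
the job is handed in; nothing more can be done
68.15 None
```

I screwed both jar caps shut in the stand, then packed all six pieces in one row in the red tote. From the +y end the order is jar a, jar b, V-block, jaw block, canister, bushing. I handed it in at 68 s of the 210 s allowed.

**Final checks**
- **Position:** in the side view, the piece tops line up with models standing flat on the tote floor to about 1–2 px. The top view shows six pieces in a row, with about 17 mm of the tote's length left over.
- **Caps:** each cap's turning torque rose at the end of its turn, as it would at the stop. In the stand, both pointers lay over or close to the red marks. In the tote, the grey pointer reads about 53°, which is fully shut. The black one reads about 45° against 53°, which errs towards tighter, so it is within reading error or the jar sits slightly turned.
- **Other things:** the bench items in view had not moved, and neither the V-block nor the canister was knocked during the run.

**What went wrong or disagreed**
- **Jar a:** on the first lowering it landed on the tote rim at about 37 N at the wrist and tilted in the grip. A second try pressed it against the end wall. I stood it up on the tote floor, regripped it and slid it into place.
- **Tote position:** the top camera put the tote about 5 mm off in x compared with touching its walls, so I used the touched position.
- **Canister:** it slid or tipped a little in the grip while being pushed into the row, but stood upright once released.

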